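# Set and hold the tip gap of sprung tweezers against a gauge bar

## Robot

A 6-joint arm with a two-finger parallel gripper is mounted at the origin on a cart in front of the work surface, level with it; the furniture and walls round the work are solid. World frame = base frame: x ahead of the robot, y to its left, z up, the work surface at z = 0. Lengths are in m, angles in rad, forces in N, time in s.
With the tool pointing down it reaches from about 0.3 to 0.775 m from the base axis. Payload 14.6 kg.
Tool frame: the origin (TCP) lies on the front face of the gripper's body, between the roots of the fingers; the fingertips stand 97 mm ahead of it and the grasp point (between the pads) lies 78 mm ahead of it; z points along the fingers, y is the direction in which the jaws open and shut (so a half turn about z gives the same grasp; the last joint's range is limited). The gripper opens to 94 mm and grips with 3 to 60 N. Pads are 16 mm wide; open, the fingers measure 119 mm over their backs; the gripper's body (75 mm by 177 mm) begins 78 mm behind the grasp point.
Start: joints at [1.041, 0.3, 1.521, -0, 1.321, -0.067], TCP at [0.246, 0.492, 0.303] pointing down, gripper open.
Joint ranges: [-3.03, 3.03], [-0.79, 2.21], [0.23, 2.52], [-1.04, 4.18], [0, 3.07], [-2.55, 2.55]. Speed limits (rad/s): [2.22, 2.22, 2.57, 3.14, 3.14, 3.14].

## Interface

Orientations are given as [roll, pitch, yaw] about the fixed x, y, z axes, in that order (R = Rz(yaw) Ry(pitch) Rx(roll)).
In Python, from station import ctrl gives the robot as it stands. The module is installed in compiled form; this text tells all that it offers.
- The arm moves only by the shell command python3 -m pendant 'ROWS' [FORCE]. ROWS is JSON, a list of rows, each an object of numbers: "rx", "ry", "rz": the turn, a rotation vector about the tool's x, y, z each as a share of 4 degrees, from -1 to 1; "tx", "ty", "tz": the shift along the tool's x, y, z each as a share of 0.04 m, from -1 to 1; "grip": the gripper command: -1 is fully open, 1 is shut, values between are in proportion. A call has 1 to 8 rows; each row shifts and turns the pose as measured when the row begins, along the tool's axes as they then stand; what a row does not reach is not made up. A row lasts 1/12 s, in which the tool goes at most 41.7 mm and 7.16 degrees, less where a joint would pass 70% of its speed; a pose out of reach is approached as far as the arm can. A call with a number of a shift or a turn outside -1 to 1 is refused whole. A call with a gripper value outside its range is refused whole. The fingers move at their own pace and stop on an object; FORCE is the grip in N (left out, the last holds). Time passes only in rows, so rows that do not move let the fingers close. It gives the time, the measured TCP pose, the force and the opening at its end, in the units of the state.
- ctrl.get_obs(): the state, without advancing time (a new reading comes with each control period).
- ctrl.camera(name): name is "side" or "top" or "wrist"; returns a dict with "pixels" (384x512x3 uint8, blue, green, red), "fx", "fy", "cx", "cy" (pixels), "k1" (the pictures are not rectified: a ray, as slopes to the right and down, at radius r is drawn at 1 + k1 r^2 times it, then the intrinsics apply), "world_from_camera" (4x4, takes a point from camera to world coordinates). Camera axes: x right, y up, looking along -z (the intrinsics and any distortion apply to the point x, -y, -z); pixel columns grow to the right and rows downward; lengths in m; the calibration is good to about 2 mm. A picture is of the moment at which its call begins. There is no depth.
- ctrl.hand_in(): hands the job in, once; it reports no verdict.
The state is a dict: "time_s": time; "qpos": joint angles; "joint_vel": joint speeds; "tau": joint torques, N m; "ee_pos": TCP position; "eef_rot": TCP orientation; "force": force on the tool from outside, world axes, zero at the start; "moment": the same for the moment, N m; "grip_width": finger opening in m.
Only numpy, scipy, OpenCV 4.12 (cv2) and the standard library are available. Lean on these libraries where they do the work, as an engineer would, in place of code of your own. Each camera call takes 0.05 s, during which the arm holds its last target.

## Task

Set the sprung tweezers clamped in the fixture for a colleague who will tack a stop onto them: first lay the dark gauge bar, grip block up and either way round, across the two blue supports so that it sits flat down in both seats, and let go of it. Then squeeze the two tweezer blades together at their black ribbed pads until each orange tip stands opposite its own yellow line on the bar (tips 20 mm apart, centre to centre), without ever pinching the tips closer than 13 mm. Hold that gap steady for a couple of seconds and finish while still squeezing and holding it; leave the bar in its seats and the other things on the bench where they are.

Things in the scene. Friction and masses are not known exactly. Their poses are not given: they have to be found in the camera images.
- gauge_bar: loose dark steel bar, about 0.26 to 0.44 kg, 40 mm (x) by 150 mm (y, its length) by 10 mm, with a bright block on top at its middle, 32 mm (x) by 14 mm (y), 36 mm tall, its top 46 mm over the bar's underside. Two yellow lines 3 mm wide run across it along x, at y = +10 and -10 mm. The same after a half turn. Origin at the centre of its underside, z up
- bar_grip (a point): where to pinch the gauge bar's block, across its 14 mm (along y): middle of the bar, 33 mm above the bar's underside, 23 mm above its upper face, 13 mm below the block's top. Axes as for the bar. Keep the fingertips clear of the bar's upper face
- fixture: dark base plate screwed to the bench, 280 mm (x) by 190 mm (y) by 12 mm, with a heel clamp for the tweezers at its -x end and two blue supports for the bar at its +x end, at y = +65 and -65 mm, each 42 mm along y. Leaning lips up to 9 mm high lie round the two seats before, behind and at the outer ends and guide the bar in. Origin under the plate's centre, z up
- seat (a point): middle between the two supports at seat height, 50 mm above the bench; axes as for the fixture (the seated bar's length lies along y). Seated, bar_grip lies 33 mm above this point and the bar can still shift about 3 mm along x and y; its upper face is level with the tips' upper edges and its edge 4 mm beyond them
- squeeze_point (a point): fixture's middle line, half-way between the blades' ribbed pads (40 mm long, 18 mm high), at half their height, 55 mm above the bench; axes as for the fixture. Over the pads: 54 mm at rest, 27 mm with the tips 20 mm apart. Close along y from above, about 5 N a blade. Each blade has its own spring, so the pair follows the fingers' middle; tips move 1.46 times as far as pads
- blade_left: left (+y of the fixture) tweezer blade, a steel strip 175 mm long, 3 mm thick, 20 mm high at the heel and 10 mm at the tip; origin at its heel, where it hinges on a spring about z; x along the blade to the tip
- blade_right: right (-y of the fixture) tweezer blade, the same
- tip_left (a point): end of the left blade's orange tip, middle of its 3 mm thickness and 10 mm height, 55 mm above the bench; at rest the tips are 60 mm apart
- tip_right (a point): end of the right blade's orange tip, the same
- pipe_stub_2: grey pipe stub standing on end, 42 mm across, 90 mm tall; origin at the centre of its underside. A bystander
- cold_chisel: dark cold chisel lying flat, 184 mm long, 16 mm high; origin at the centre of its underside. A bystander
- paint_marker: white paint marker with a yellow cap, lying, 138 mm long, 18 mm thick; origin at the centre of its underside. A bystander
- steel_block_2: dark steel packing block, 30 x 75 mm, 30 mm high; origin at the centre of its underside. A bystander
There are look-alikes about, which are no part of the job. Of the things like the gauge_bar, leave any that is brown; of the rest the larger one is meant.

How it is judged:
On the way, in this order (a step that is already met when the one before it is completed fails the run):
1. the gauge bar lies flat in both seats, let go (x of bar_grip in the frame of seat between -0.0045 and 0.0045 m and y of bar_grip in the frame of seat between -0.005 and 0.005 m and z of bar_grip in the frame of seat between 0.0305 and 0.0355 m and angle between bar_grip's own z axis and vertical below 0.04 rad and angle between the y axis of bar_grip and the y axis of seat, either way round below 0.08 rad and contact force between the fingers and gauge_bar below 0.1 N and linear speed of gauge_bar below 0.02 m/s), for 0.3 s.
2. the fingers squeeze both blades, each tip opposite its line, and hold steady (all of step 1 and ((y of tip_left in the frame of bar_grip between 0.0065 and 0.0135 m and y of tip_right in the frame of bar_grip between -0.0135 and -0.0065 m) or (y of tip_left in the frame of bar_grip between -0.0135 and -0.0065 m and y of tip_right in the frame of bar_grip between 0.0065 and 0.0135 m)) and distance between tip_left and tip_right between 0.0175 and 0.0225 m and contact force between the fingers and blade_left above 1 N and contact force between the fingers and blade_right above 1 N and angular speed of each of blade_left, blade_right below 0.15 rad/s), for 1.5 s.
At the end, for the whole second after the job is handed in: Bar flat in both seats (4.5 mm along x, 5 along y, 2.5 in height; tilt 0.04, yaw 0.08 rad), not touched; fingers press both blades (over 1 N each); tips 20 mm apart within 2.5 mm, each within 3.5 mm of its line along the bar, blades still; held so for 1.5 s before the end (all of step 2); the arm keeps its last pose, push and grip.
It fails at once if tips pinched closer than 12 mm (distance between tip_left and tip_right below 0.012 m).
It fails at once if pipe_stub_2 moved more than 30 mm (distance of pipe_stub_2 from where it was at the start of the episode above 0.03 m).
It fails at once if cold_chisel moved more than 30 mm (distance of cold_chisel from where it was at the start of the episode above 0.03 m).
It fails at once if paint_marker moved more than 30 mm (distance of paint_marker from where it was at the start of the episode above 0.03 m).
It fails at once if steel_block_2 moved more than 30 mm (distance of steel_block_2 from where it was at the start of the episode above 0.03 m).
It also fails if it takes over 56 s, if anything falls off the work surface, if the arm or the gripper's body presses on something with over 40 N, if the wrist force passes 120 N, or if a joint passes its speed limit or range.

## Working session

There is one attempt and no reset: what is moved stays moved. The work goes in short steps, Python scripts to look and compute and a shell command to move; the robot and the scene stay as the last step left them, time stands still between calls to the robot, and variables do not carry over. Pictures are saved under pics/ and viewed, and the job is handed in when it is done.

```bash
mkdir -p pics; cat > h.py <<'E'
import numpy as np, cv2
from station import ctrl
def shot(cam,name):
    c=ctrl.camera(cam); cv2.imwrite(f'pics/{name}.png',c['pixels'])
    np.savez(f'pics/{name}.npz',**{k:np.array(v) for k,v in c.items()})
    return c
def load(name): return dict(np.load(f'pics/{name}.npz'))
def crop(name,u0,v0,w,h,s,out):
    im=cv2.imread(f'pics/{name}.png')[v0:v0+h,u0:u0+w]
    im=cv2.resize(im,None,fx=s,fy=s,interpolation=cv2.INTER_CUBIC); cv2.imwrite(f'pics/{out}.png',im)
def ray(c,u,v):
    xd=(u-c['cx'])/c['fx'];yd=(v-c['cy'])/c['fy'];x,y=xd,yd
    for _ in range(30):
        f=1+c['k1']*(x*x+y*y); x,y=xd/f,yd/f
    T=c['world_from_camera']; return T[:3,3],T[:3,:3]@np.array([x,-y,-1.])
def at(c,u,v,z):
    o,d=ray(c,u,v); return o+d*(z-o[2])/d[2]
def proj(c,p):
    T=c['world_from_camera']; q=T[:3,:3].T@(np.array(p)-T[:3,3]); x,y=q[0]/-q[2],-q[1]/-q[2]
    f=1+c['k1']*(x*x+y*y); return np.array([c['cx']+c['fx']*x*f,c['cy']+c['fy']*y*f])
E
python3 - <<'E'
from h import *
for n in ['top','side','wrist']:
    c=shot(n,n+'0'); print(n,c['fx'],c['k1'],np.round(c['world_from_camera'],3).tolist())
o=ctrl.get_obs(); print({k:np.round(v,4).tolist() for k,v in o.items()})
E
```

```text
top 386.3196115679389 0.02684330149246175 [[0.018, 0.987, -0.159, 0.405], [-0.999, 0.013, -0.035, 0.196], [-0.032, 0.159, 0.987, 1.093], [0.0, 0.0, 0.0, 1.0]]
side 410.5127108954802 -0.10769297691426273 [[0.85, 0.22, -0.479, -0.105], [-0.527, 0.382, -0.759, -0.818], [0.016, 0.897, 0.441, 0.665], [0.0, 0.0, 0.0, 1.0]]
wrist 275.17021276463356 0.003447486468312518 [[0.447, -0.865, -0.228, 0.179], [0.895, 0.432, 0.114, 0.525], [-0.001, -0.255, 0.967, 0.385], [0.0, 0.0, 0.0, 1.0]]
{'time_s': 0.15, 'qpos': [1.0414, 0.3003, 1.5214, -0.0, 1.3207, -0.0666], 'joint_vel': [-0.0, -0.0027, -0.0012, -0.0009, -0.0, 0.0007], 'tau': [0.0004, -53.1963, -35.2816, 0.0708, 0.0237, -0.0001], 'ee_pos': [0.2455, 0.4921, 0.3023], 'eef_rot': [-3.1408, -0.0, 2.6788], 'force': [-0.5106, 0.2584, 0.1457], 'moment': [-0.0531, -0.0397, -0.0121], 'grip_width': 0.0942}
```

View pics/top0.png

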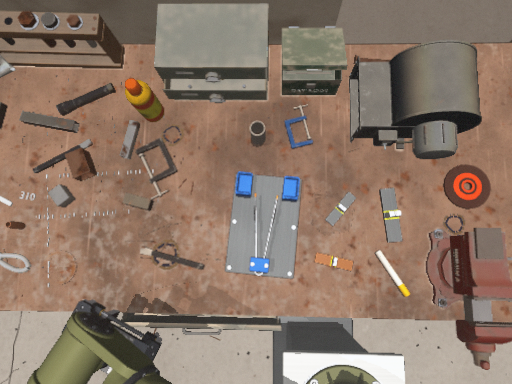

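View pics/side0.png

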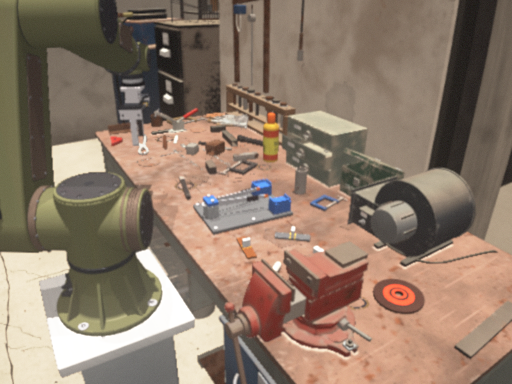

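View pics/wrist0.png

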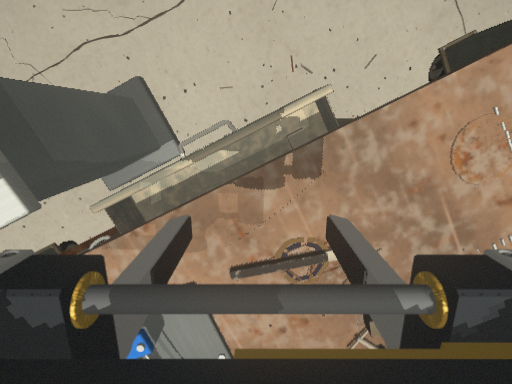

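The top view shows the fixture at about (264,225), with its supports at (244,184) and (290,188) and its heel at (259,265). The larger dark bar is at about (391,214), the smaller one at (341,208) and the brown one at (334,261). I'll enlarge these.

```bash
python3 - <<'E'
from h import *
crop('top0',215,165,100,120,5,'c1'); crop('top0',320,180,100,100,6,'c2')
E
```

```text
(no output)
```

View pics/c1.png

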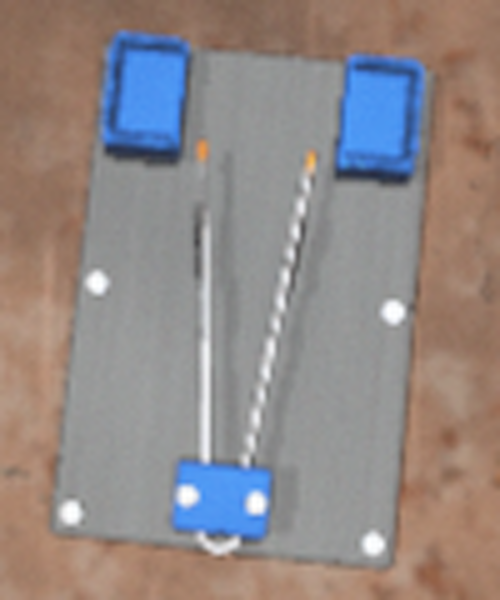

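View pics/c2.png

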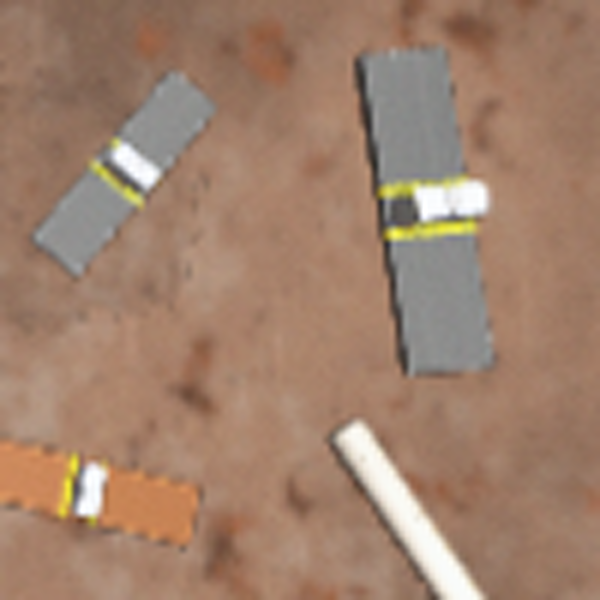

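```bash
cat > m1.py <<'E'
from h import *
c=load('top0')
def P(u,v,z,u0,v0,s): return at(c,(u+.5)/s-.5+u0,(v+.5)/s-.5+v0,z)
B=lambda u,v,z:P(u,v,z,320,180,6)
F=lambda u,v,z:P(u,v,z,215,165,5)
q=[B(*p,.01) for p in [(363,55),(443,48),(493,368),(410,374)]]
print('bar',np.round(q,4).tolist(),'ctr',np.mean(q,0)); 
d=(q[0]+q[1]-q[2]-q[3])/2; print('L',np.linalg.norm(d),'W',np.linalg.norm((q[0]+q[3]-q[1]-q[2])/2),'yaw of length',np.degrees(np.arctan2(d[1],d[0])))
l=[(B(380,192,.01)+B(467,183,.01))/2,(B(388,237,.01)+B(477,227,.01))/2]; print('lines',l,'mid',np.mean(l,0))
q=[B(*p,.01) for p in [(176,70),(215,107),(80,277),(34,238)]]
print('small',np.linalg.norm((q[0]+q[1]-q[2]-q[3])/2))
a,b=F(147,95,.05),F(379,115,.05)
print('seats',a,b,np.linalg.norm(a-b),'mid',(a+b)/2)
t,u=F(202,150,.06),F(310,160,.06); print('tips',t,u,np.linalg.norm(t-u),(t+u)/2)
h=F(221,498,.065); print('heel',h)
e=F(55,532,.012),F(392,565,.012),F(433,72,.012); print('plate',e,np.linalg.norm(e[0]-e[1]),np.linalg.norm(e[2]-e[1]))
ax=a-b; print('fixture y yaw',np.degrees(np.arctan2(ax[1],ax[0])), 'plate y',np.degrees(np.arctan2(*(e[0]-e[1])[1::-1])),'plate x',np.degrees(np.arctan2(*(e[2]-e[1])[1::-1])))
E
python3 m1.py
```

```text
bar [[0.5926, -0.1114, 0.01], [0.5964, -0.1484, 0.01], [0.4483, -0.1651, 0.01], [0.4448, -0.1277, 0.01]] ctr [ 0.520524   -0.13814924  0.01      ]
L 0.14884164788077658 W 0.03732183219972441 yaw of length 6.362426792804623
lines [array([ 0.53067313, -0.13699555,  0.01      ]), array([ 0.51008224, -0.14031237,  0.01      ])] mid [ 0.52037769 -0.13865396  0.01      ]
small 0.10347077659288866
seats [0.59544145 0.26886883 0.05      ] [0.58585925 0.1416168  0.05      ] 0.12761228992650434 mid [0.59065035 0.20524282 0.05      ]
tips [0.56371393 0.23763647 0.06      ] [0.55900991 0.17918481 0.06      ] 0.05864063675258597 [0.56136192 0.20841064 0.06      ]
heel [0.37898265 0.22401655 0.065     ]
plate (array([0.35762922, 0.31643151, 0.012     ]), array([0.34360548, 0.13163426, 0.012     ]), array([0.61760608, 0.10918021, 0.012     ])) 0.18532859029385074 0.27491910488826626
fixture y yaw 85.69369929937638 plate y 85.66030375195291 plate x -4.684858911430245
```

The bar measures 149 × 37 mm (150 × 40 given), the seats are 128 mm apart (130 given) and the tips 59 mm (60 given). The bar centre is about (0.520,-0.138) with its length at 6.4°. The seat is about (0.591,0.205) with the fixture y axis at 85.7°. Next I'll work out the moves to a point above the bar.

```bash
cat > go.py <<'E'
import sys
from h import *
# go.py x y z(TCP) yawdeg -> rows of suggestion (yaw = tool x heading; jaw heading = yaw-90)
x,y,z,yd=map(float,sys.argv[1:5]); o=ctrl.get_obs()
from scipy.spatial.transform import Rotation as Ro
r,p,w=o['eef_rot']; q=np.array(o['ee_pos']); T=np.array([x,y,z])
R=Ro.from_euler('xyz',[r,p,w]); G=Ro.from_euler('xyz',[np.pi,0,np.radians(yd)])
print('now',np.round(q,4),'yaw',round(np.degrees(w),2),'rp',np.round(np.degrees([r,p]),2),'force',np.round(o['force'],1),'w',round(float(o['grip_width']),4),'t',round(float(o['time_s']),2))
rv=(R.inv()*G).as_rotvec(); d=R.inv().apply(T-q)
print('total shift units',np.round(d/.04,3),'turn units',np.round(np.degrees(rv)/4,3))
n=int(sys.argv[5]) if len(sys.argv)>5 else int(max(1,np.ceil(max(np.linalg.norm(d)/.038,np.abs(np.degrees(rv)).max()/3.9))))
for i in range(n):
    Ri=R*Ro.from_rotvec(rv*i/n); print(i,'t',np.round(Ri.inv().apply((T-q)/n)/.04,2),'r',np.round(np.degrees(rv)/n/4,2))
E
python3 go.py 0.52 -0.138 0.26 96.4
```

```text
now [0.2455 0.4921 0.3023] yaw 153.49 rp [-179.95   -0.  ] force [-0.5  0.3  0.1] w 0.0942 t 0.15
total shift units [-13.173 -11.03    1.065] turn units [-1.1000e-02  5.0000e-03  1.4271e+01]
0 t [-0.69 -0.58  0.06] r [-0.    0.    0.75]
1 t [-0.72 -0.54  0.06] r [-0.    0.    0.75]
2 t [-0.75 -0.5   0.06] r [-0.    0.    0.75]
3 t [-0.78 -0.46  0.06] r [-0.    0.    0.75]
4 t [-0.8  -0.42  0.06] r [-0.    0.    0.75]
5 t [-0.82 -0.38  0.06] r [-0.    0.    0.75]
6 t [-0.84 -0.34  0.06] r [-0.    0.    0.75]
7 t [-0.86 -0.29  0.06] r [-0.    0.    0.75]
8 t [-0.87 -0.25  0.06] r [-0.    0.    0.75]
9 t [-0.88 -0.2   0.06] r [-0.    0.    0.75]
10 t [-0.89 -0.16  0.06] r [-0.    0.    0.75]
11 t [-0.9  -0.11  0.06] r [-0.    0.    0.75]
12 t [-0.9  -0.06  0.06] r [-0.    0.    0.75]
13 t [-0.9  -0.01  0.06] r [-0.    0.    0.75]
14 t [-0.9   0.03  0.06] r [-0.    0.    0.75]
15 t [-0.9   0.08  0.06] r [-0.    0.    0.75]
16 t [-0.9   0.13  0.06] r [-0.    0.    0.75]
17 t [-0.89  0.17  0.06] r [-0.    0.    0.75]
18 t [-0.88  0.22  0.06] r [-0.    0.    0.75]
```

```bash
python3 -m pendant '[{"tx":-0.69,"ty":-0.58,"rz":0.75,"grip":-1},{"tx":-0.72,"ty":-0.54,"rz":0.75,"grip":-1},{"tx":-0.75,"ty":-0.5,"rz":0.75,"grip":-1},{"tx":-0.78,"ty":-0.46,"rz":0.75,"grip":-1},{"tx":-0.8,"ty":-0.42,"rz":0.75,"grip":-1},{"tx":-0.82,"ty":-0.38,"rz":0.75,"grip":-1},{"tx":-0.84,"ty":-0.34,"rz":0.75,"grip":-1},{"tx":-0.86,"ty":-0.29,"rz":0.75,"grip":-1}]' 40; python3 go.py 0.52 -0.138 0.26 96.4
```

```text
now [0.2455 0.4921 0.3023] yaw 153.49 rp [-179.95   -0.  ] force [-0.5  0.3  0.1] w 0.0942 t 0.15
total shift units [-13.173 -11.03    1.065] turn units [-1.1000e-02  5.0000e-03  1.4271e+01]
0 t [-0.69 -0.58  0.06] r [-0.    0.    0.75]
1 t [-0.72 -0.54  0.06] r [-0.    0.    0.75]
2 t [-0.75 -0.5   0.06] r [-0.    0.    0.75]
3 t [-0.78 -0.46  0.06] r [-0.    0.    0.75]
4 t [-0.8  -0.42  0.06] r [-0.    0.    0.75]
5 t [-0.82 -0.38  0.06] r [-0.    0.    0.75]
6 t [-0.84 -0.34  0.06] r [-0.    0.    0.75]
7 t [-0.86 -0.29  0.06] r [-0.    0.    0.75]
8 t [-0.87 -0.25  0.06] r [-0.    0.    0.75]
9 t [-0.88 -0.2   0.06] r [-0.    0.    0.75]
10 t [-0.89 -0.16  0.06] r [-0.    0.    0.75]
11 t [-0.9  -0.11  0.06] r [-0.    0.    0.75]
12 t [-0.9  -0.06  0.06] r [-0.    0.    0.75]
13 t [-0.9  -0.01  0.06] r [-0.    0.    0.75]
14 t [-0.9   0.03  0.06] r [-0.    0.    0.75]
15 t [-0.9   0.08  0.06] r [-0.    0.    0.75]
16 t [-0.9   0.13  0.06] r [-0.    0.    0.75]
17 t [-0.89  0.17  0.06] r [-0.    0.    0.75]
18 t [-0.88  0.22  0.06] r [-0.    0.    0.75]$[0]: bad value
```

The call was refused and nothing moved. I'll retry one row with all seven keys.

```bash
python3 -m pendant '[{"tx":-0.69,"ty":-0.58,"tz":0,"rx":0,"ry":0,"rz":0.75,"grip":-1}]' 40
```

```text
time_s: 0.23
ee_pos: [0.2586, 0.4611, 0.3016]
eef_rot: [-3.14, -0.001, 2.63]
force: [0.8, -0.6, -0.4]
grip_width: 0.0936
```

```bash
python3 -m pendant '[{"tx":-0.72,"ty":-0.54,"tz":0,"rx":0,"ry":0,"rz":0.75,"grip":-1},{"tx":-0.75,"ty":-0.5,"tz":0,"rx":0,"ry":0,"rz":0.75,"grip":-1},{"tx":-0.78,"ty":-0.46,"tz":0,"rx":0,"ry":0,"rz":0.75,"grip":-1},{"tx":-0.8,"ty":-0.42,"tz":0,"rx":0,"ry":0,"rz":0.75,"grip":-1},{"tx":-0.82,"ty":-0.38,"tz":0,"rx":0,"ry":0,"rz":0.75,"grip":-1},{"tx":-0.84,"ty":-0.34,"tz":0,"rx":0,"ry":0,"rz":0.75,"grip":-1},{"tx":-0.86,"ty":-0.29,"tz":0,"rx":0,"ry":0,"rz":0.75,"grip":-1},{"tx":-0.87,"ty":-0.25,"tz":0,"rx":0,"ry":0,"rz":0.75,"grip":-1}]'; python3 go.py 0.52 -0.138 0.26 96.4
```

```text
time_s: 0.9
ee_pos: [0.3751, 0.1847, 0.2998]
eef_rot: [-3.137, 0.001, 2.197]
force: [1.0, 1.0, 0.3]
grip_width: 0.0938
now [0.3751 0.1847 0.2998] yaw 125.88 rp [-1.7976e+02  3.0000e-02] force [1.  1.  0.3] w 0.0938 t 0.9
total shift units [-8.66  -1.789  1.009] turn units [-0.056  0.024  7.37 ]
0 t [-0.87 -0.18  0.1 ] r [-0.01  0.    0.74]
1 t [-0.87 -0.13  0.1 ] r [-0.01  0.    0.74]
2 t [-0.88 -0.09  0.1 ] r [-0.01  0.    0.74]
3 t [-0.88 -0.04  0.1 ] r [-0.01  0.    0.74]
4 t [-0.88  0.    0.1 ] r [-0.01  0.    0.74]
5 t [-0.88  0.05  0.1 ] r [-0.01  0.    0.74]
6 t [-0.88  0.09  0.1 ] r [-0.01  0.    0.74]
7 t [-0.87  0.14  0.1 ] r [-0.01  0.    0.74]
8 t [-0.87  0.18  0.1 ] r [-0.01  0.    0.74]
9 t [-0.85  0.23  0.1 ] r [-0.01  0.    0.74]
```

```bash
python3 -m pendant '[{"tx":-0.87,"ty":-0.18,"tz":0.1,"rx":0,"ry":0,"rz":0.74,"grip":-1},{"tx":-0.87,"ty":-0.13,"tz":0.1,"rx":0,"ry":0,"rz":0.74,"grip":-1},{"tx":-0.88,"ty":-0.09,"tz":0.1,"rx":0,"ry":0,"rz":0.74,"grip":-1},{"tx":-0.88,"ty":-0.04,"tz":0.1,"rx":0,"ry":0,"rz":0.74,"grip":-1},{"tx":-0.88,"ty":0,"tz":0.1,"rx":0,"ry":0,"rz":0.74,"grip":-1},{"tx":-0.88,"ty":0.05,"tz":0.1,"rx":0,"ry":0,"rz":0.74,"grip":-1},{"tx":-0.88,"ty":0.09,"tz":0.1,"rx":0,"ry":0,"rz":0.74,"grip":-1},{"tx":-0.87,"ty":0.14,"tz":0.1,"rx":0,"ry":0,"rz":0.74,"grip":-1}]'; python3 go.py 0.52 -0.138 0.26 96.4
```

```text
time_s: 1.57
ee_pos: [0.4906, -0.0891, 0.268]
eef_rot: [-3.141, 0.002, 1.762]
force: [0.6, -0.3, 0.5]
grip_width: 0.0939
now [ 0.4906 -0.0891  0.268 ] yaw 100.93 rp [-1.7996e+02  1.2000e-01] force [ 0.6 -0.3  0.5] w 0.0939 t 1.57
total shift units [-1.34   0.489  0.202] turn units [-0.009  0.031  1.132]
0 t [-0.67  0.24  0.1 ] r [-0.    0.02  0.57]
1 t [-0.66  0.27  0.1 ] r [-0.    0.02  0.57]
```

```bash
python3 -m pendant '[{"tx":-0.67,"ty":0.24,"tz":0.1,"rx":0,"ry":0.02,"rz":0.57,"grip":-1},{"tx":-0.66,"ty":0.27,"tz":0.1,"rx":0,"ry":0.02,"rz":0.57,"grip":-1},{"tx":0,"ty":0,"tz":0,"rx":0,"ry":0,"rz":0,"grip":-1}]'; python3 go.py 0.52 -0.138 0.26 96.4; python3 - <<'E'
from h import *
shot('wrist','w1'); shot('top','t1')
im=cv2.imread('pics/w1.png'); cv2.imwrite('pics/w1b.png',cv2.resize(im,None,fx=1.5,fy=1.5,interpolation=cv2.INTER_CUBIC))
E
```

```text
time_s: 1.82
ee_pos: [0.5212, -0.1462, 0.2579]
eef_rot: [-3.139, -0.001, 1.669]
force: [0.0, 0.5, -0.5]
grip_width: 0.0939
now [ 0.5212 -0.1462  0.2579] yaw 95.65 rp [-1.7987e+02 -5.0000e-02] force [ 0.   0.5 -0.5] w 0.0939 t 1.82
total shift units [ 0.206 -0.01  -0.053] turn units [-0.033 -0.012 -0.188]
0 t [ 0.21 -0.01 -0.05] r [-0.03 -0.01 -0.19]
```

View pics/w1b.png

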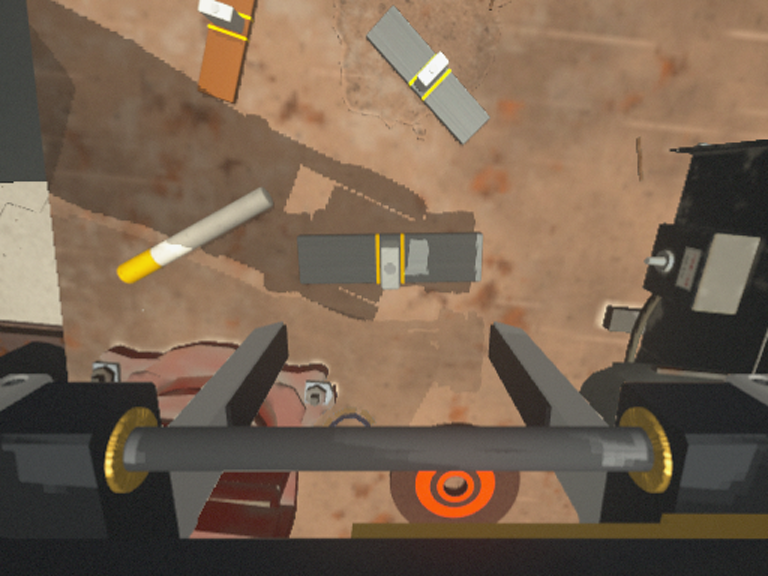

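The wrist picture shows the bar level, with enlarged-picture corners near (299,234), (481,233), (481,283) and (299,282), lines at 378 and 403, and block top at (390,268). I'll compute its position from those.

```bash
python3 - <<'E'
from h import *
crop('w1',190,145,140,60,5.5,'w1c')
c=load('w1')
B=lambda u,v,z:at(c,(u+.5)/1.5-.5,(v+.5)/1.5-.5,z)
q=[B(*p,.01) for p in [(299,234),(481,233),(481,283),(299,282)]]
print(np.round(q,4).tolist(),np.mean(q,0)); d=(q[1]+q[2]-q[0]-q[3])/2; print(np.linalg.norm(d),np.linalg.norm(q[0]-q[3]),np.degrees(np.arctan2(d[1],d[0])))
print('block top',B(390,268,.046), 'lines mid',B(390.5,258,.01))
E
```

```text
[[0.446, -0.1238, 0.01], [0.5914, -0.1085, 0.01], [0.5978, -0.1495, 0.01], [0.4478, -0.1636, 0.01]] [ 0.52073849 -0.13634536  0.01      ]
0.14839008841584247 0.03987190685792805 5.672751286068742
block top [ 0.52075641 -0.13647432  0.046     ] lines mid [ 0.52116843 -0.13598513  0.01      ]
```

View pics/w1c.png

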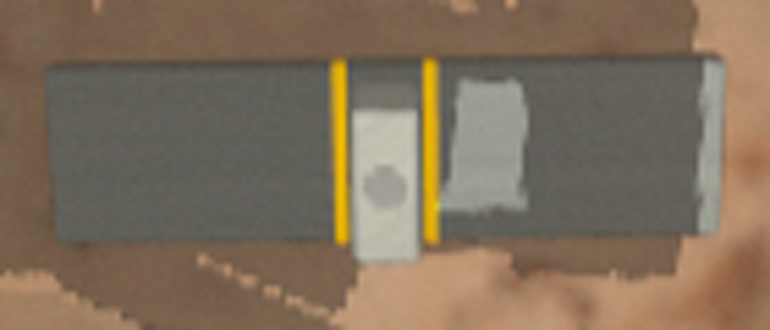

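The two views agree within 2 mm (0.5207,-0.137; length 6.4°). I'll descend towards TCP z 0.111.

```bash
python3 -m pendant '[{"tx":0.23,"ty":0,"tz":0.5,"rx":0,"ry":0,"rz":-0.19,"grip":-1},{"tx":0,"ty":0,"tz":0.9,"rx":0,"ry":0,"rz":0,"grip":-1},{"tx":0,"ty":0,"tz":0.9,"rx":0,"ry":0,"rz":0,"grip":-1},{"tx":0,"ty":0,"tz":0.5,"rx":0,"ry":0,"rz":0,"grip":-1},{"tx":0,"ty":0,"tz":0,"rx":0,"ry":0,"rz":0,"grip":-1}]'; python3 go.py 0.5207 -0.137 0.111 96.4
```

```text
time_s: 2.33
ee_pos: [0.5182, -0.1292, 0.1457]
eef_rot: [3.139, 0.001, 1.695]
force: [-0.5, 0.8, -0.3]
grip_width: 0.094
now [ 0.5182 -0.1292  0.1457] yaw 97.1 rp [1.7983e+02 3.0000e-02] force [-0.5  0.8 -0.3] w 0.094 t 2.33
total shift units [-0.201  0.034  0.869] turn units [0.042 0.008 0.175]
0 t [-0.2   0.03  0.87] r [0.04 0.01 0.18]
```

```bash
python3 -m pendant '[{"tx":-0.2,"ty":0.04,"tz":0.3,"rx":0,"ry":0,"rz":0.18,"grip":-1},{"tx":0,"ty":0,"tz":0.2,"rx":0,"ry":0,"rz":0,"grip":-1},{"tx":0,"ty":0,"tz":0,"rx":0,"ry":0,"rz":0,"grip":-1},{"tx":0,"ty":0,"tz":0,"rx":0,"ry":0,"rz":0,"grip":-1}]'; python3 go.py 0.5207 -0.137 0.111 96.4
```

```text
time_s: 2.67
ee_pos: [0.5211, -0.134, 0.1286]
eef_rot: [3.137, 0.001, 1.687]
force: [0.8, 1.1, 0.2]
grip_width: 0.0938
now [ 0.5211 -0.134   0.1286] yaw 96.67 rp [1.7974e+02 6.0000e-02] force [0.8 1.1 0.2] w 0.0938 t 2.67
total shift units [-0.072 -0.021  0.441] turn units [0.064 0.014 0.067]
0 t [-0.07 -0.02  0.44] r [0.06 0.01 0.07]
```

```bash
python3 -m pendant '[{"tx":-0.07,"ty":-0.02,"tz":0.3,"rx":0.06,"ry":0.01,"rz":0.07,"grip":-1},{"tx":0,"ty":0,"tz":0.14,"rx":0,"ry":0,"rz":0,"grip":-1},{"tx":0,"ty":0,"tz":0,"rx":0,"ry":0,"rz":0,"grip":-1}]'; python3 go.py 0.5207 -0.137 0.111 96.4;python3 - <<'E'
from h import *
shot('wrist','w2')
E
```

```text
time_s: 2.92
ee_pos: [0.5215, -0.1366, 0.1125]
eef_rot: [3.138, 0.002, 1.683]
force: [1.0, 0.3, 0.9]
grip_width: 0.0941
now [ 0.5215 -0.1366  0.1125] yaw 96.45 rp [1.7978e+02 1.1000e-01] force [1.  0.3 0.9] w 0.0941 t 2.92
total shift units [-0.008 -0.021  0.038] turn units [0.055 0.028 0.012]
0 t [-0.01 -0.02  0.04] r [0.06 0.03 0.01]
```

View pics/w2.png

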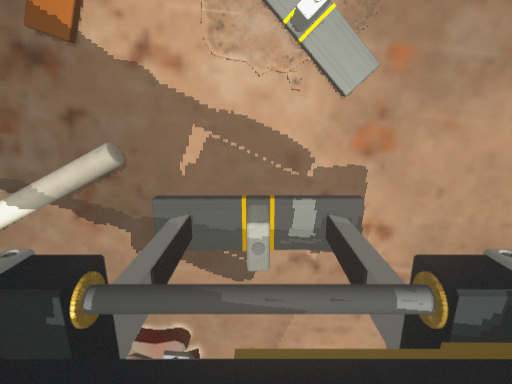

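The block sits centred between the fingers, with its top at about (258,247). I'll close on it.

```bash
python3 - <<'E'
from h import *
c=load('w2'); print(at(c,258,247,.046))
E
python3 -m pendant '[{"tx":0,"ty":0,"tz":0,"rx":0.04,"ry":0.02,"rz":0,"grip":1},{"tx":0,"ty":0,"tz":0,"rx":0,"ry":0,"rz":0,"grip":1},{"tx":0,"ty":0,"tz":0,"rx":0,"ry":0,"rz":0,"grip":1},{"tx":0,"ty":0,"tz":0,"rx":0,"ry":0,"rz":0,"grip":1},{"tx":0,"ty":0,"tz":0,"rx":0,"ry":0,"rz":0,"grip":1},{"tx":0,"ty":0,"tz":0,"rx":0,"ry":0,"rz":0,"grip":1},{"tx":0,"ty":0,"tz":0,"rx":0,"ry":0,"rz":0,"grip":1},{"tx":0,"ty":0,"tz":0,"rx":0,"ry":0,"rz":0,"grip":1}]' 40
```

```text
[ 0.52117402 -0.13694496  0.046     ]
time_s: 3.63
ee_pos: [0.5219, -0.1367, 0.1139]
eef_rot: [3.14, 0.001, 1.683]
force: [0.0, 0.1, 0.2]
grip_width: 0.0438
```

```bash
python3 -m pendant '[{"tx":0,"ty":0,"tz":0.05,"rx":0,"ry":0,"rz":0,"grip":1},{"tx":0,"ty":0,"tz":0,"rx":0,"ry":0,"rz":0,"grip":1},{"tx":0,"ty":0,"tz":0,"rx":0,"ry":0,"rz":0,"grip":1},{"tx":0,"ty":0,"tz":0,"rx":0,"ry":0,"rz":0,"grip":1},{"tx":0,"ty":0,"tz":0,"rx":0,"ry":0,"rz":0,"grip":1},{"tx":0,"ty":0,"tz":0,"rx":0,"ry":0,"rz":0,"grip":1},{"tx":0,"ty":0,"tz":0,"rx":0,"ry":0,"rz":0,"grip":1}]' 40;python3 go.py 0.5207 -0.137 0.111 96.4
```

```text
time_s: 4.22
ee_pos: [0.5218, -0.1367, 0.1116]
eef_rot: [3.14, 0.001, 1.683]
force: [0.5, -0.1, 0.3]
grip_width: 0.014
now [ 0.5218 -0.1367  0.1116] yaw 96.45 rp [1.7991e+02 6.0000e-02] force [ 0.5 -0.1  0.3] w 0.014 t 4.22
total shift units [-0.004 -0.028  0.015] turn units [0.023 0.014 0.014]
0 t [-0.   -0.03  0.02] r [0.02 0.01 0.01]
```

Gripped at 14.0 mm. Lifting.

```bash
python3 -m pendant '[{"tx":0,"ty":0,"tz":-0.3,"rx":0,"ry":0,"rz":0,"grip":1},{"tx":0,"ty":0,"tz":-0.6,"rx":0,"ry":0,"rz":0,"grip":1},{"tx":0,"ty":0,"tz":-0.8,"rx":0,"ry":0,"rz":0,"grip":1},{"tx":0,"ty":0,"tz":-0.8,"rx":0,"ry":0,"rz":0,"grip":1},{"tx":0,"ty":0,"tz":-0.7,"rx":0,"ry":0,"rz":0,"grip":1},{"tx":0,"ty":0,"tz":-0.3,"rx":0,"ry":0,"rz":0,"grip":1}]'; python3 go.py 0.5907 0.205 0.23 175.7 24
```

```text
time_s: 4.72
ee_pos: [0.5192, -0.1358, 0.2558]
eef_rot: [-3.133, -0.004, 1.683]
force: [0.3, 0.2, -4.0]
grip_width: 0.0138
now [ 0.5192 -0.1358  0.2558] yaw 96.44 rp [-179.5    -0.24] force [ 0.3  0.2 -4. ] w 0.0138 t 4.72
total shift units [8.263 2.738 0.654] turn units [ -0.064  -0.137 -19.814]
0 t [0.34 0.11 0.03] r [-0.   -0.01 -0.83]
1 t [0.34 0.13 0.03] r [-0.   -0.01 -0.83]
2 t [0.33 0.15 0.03] r [-0.   -0.01 -0.83]
3 t [0.32 0.17 0.03] r [-0.   -0.01 -0.83]
4 t [0.31 0.19 0.03] r [-0.   -0.01 -0.83]
5 t [0.3  0.21 0.03] r [-0.   -0.01 -0.83]
6 t [0.29 0.22 0.03] r [-0.   -0.01 -0.83]
7 t [0.27 0.24 0.03] r [-0.   -0.01 -0.83]
8 t [0.26 0.26 0.03] r [-0.   -0.01 -0.83]
9 t [0.24 0.27 0.03] r [-0.   -0.01 -0.83]
10 t [0.23 0.28 0.03] r [-0.   -0.01 -0.83]
11 t [0.21 0.3  0.03] r [-0.   -0.01 -0.83]
12 t [0.19 0.31 0.03] r [-0.   -0.01 -0.83]
13 t [0.17 0.32 0.03] r [-0.   -0.01 -0.83]
14 t [0.16 0.33 0.03] r [-0.   -0.01 -0.83]
15 t [0.14 0.34 0.03] r [-0.   -0.01 -0.83]
16 t [0.12 0.34 0.03] r [-0.   -0.01 -0.83]
17 t [0.1  0.35 0.03] r [-0.   -0.01 -0.83]
18 t [0.08 0.35 0.03] r [-0.   -0.01 -0.83]
19 t [0.06 0.36 0.03] r [-0.   -0.01 -0.83]
20 t [0.04 0.36 0.03] r [-0.   -0.01 -0.83]
21 t [0.01 0.36 0.03] r [-0.   -0.01 -0.83]
22 t [-0.01  0.36  0.03] r [-0.   -0.01 -0.83]
23 t [-0.03  0.36  0.03] r [-0.   -0.01 -0.83]
```

```bash
python3 -m pendant '[{"tx":0.34,"ty":0.11,"tz":0,"rx":0,"ry":0,"rz":-0.6,"grip":1},{"tx":0.34,"ty":0.13,"tz":0,"rx":0,"ry":0,"rz":-0.8,"grip":1},{"tx":0.33,"ty":0.15,"tz":0,"rx":0,"ry":0,"rz":-0.8,"grip":1},{"tx":0.32,"ty":0.17,"tz":0,"rx":0,"ry":0,"rz":-0.8,"grip":1},{"tx":0.31,"ty":0.19,"tz":0,"rx":0,"ry":0,"rz":-0.8,"grip":1},{"tx":0.3,"ty":0.21,"tz":0,"rx":0,"ry":0,"rz":-0.8,"grip":1},{"tx":0.29,"ty":0.22,"tz":0,"rx":0,"ry":0,"rz":-0.8,"grip":1},{"tx":0.27,"ty":0.24,"tz":0,"rx":0,"ry":0,"rz":-0.8,"grip":1}]'; python3 go.py 0.5907 0.205 0.23 175.7 16
```

```text
time_s: 5.38
ee_pos: [0.5432, -0.0198, 0.266]
eef_rot: [-3.14, -0.002, 2.13]
force: [0.8, 0.5, -3.3]
grip_width: 0.0141
now [ 0.5432 -0.0198  0.266 ] yaw 122.03 rp [-1.799e+02 -1.300e-01] force [ 0.8  0.5 -3.3] w 0.0141 t 5.38
total shift units [4.131 3.989 0.903] turn units [-7.0000e-03 -4.1000e-02 -1.3418e+01]
0 t [0.26 0.25 0.06] r [-0.   -0.   -0.84]
1 t [0.24 0.26 0.06] r [-0.   -0.   -0.84]
2 t [0.23 0.28 0.06] r [-0.   -0.   -0.84]
3 t [0.21 0.29 0.06] r [-0.   -0.   -0.84]
4 t [0.19 0.3  0.06] r [-0.   -0.   -0.84]
5 t [0.18 0.31 0.06] r [-0.   -0.   -0.84]
6 t [0.16 0.32 0.06] r [-0.   -0.   -0.84]
7 t [0.14 0.33 0.06] r [-0.   -0.   -0.84]
8 t [0.12 0.34 0.06] r [-0.   -0.   -0.84]
9 t [0.1  0.35 0.06] r [-0.   -0.   -0.84]
10 t [0.08 0.35 0.06] r [-0.   -0.   -0.84]
11 t [0.06 0.35 0.06] r [-0.   -0.   -0.84]
12 t [0.04 0.36 0.06] r [-0.   -0.   -0.84]
13 t [0.02 0.36 0.06] r [-0.   -0.   -0.84]
14 t [-0.01  0.36  0.06] r [-0.   -0.   -0.84]
15 t [-0.03  0.36  0.06] r [-0.   -0.   -0.84]
```

```bash
python3 -m pendant '[{"tx":0.26,"ty":0.25,"tz":0.06,"rx":0,"ry":0,"rz":-0.84,"grip":1},{"tx":0.24,"ty":0.26,"tz":0.06,"rx":0,"ry":0,"rz":-0.84,"grip":1},{"tx":0.23,"ty":0.28,"tz":0.06,"rx":0,"ry":0,"rz":-0.84,"grip":1},{"tx":0.21,"ty":0.29,"tz":0.06,"rx":0,"ry":0,"rz":-0.84,"grip":1},{"tx":0.19,"ty":0.3,"tz":0.06,"rx":0,"ry":0,"rz":-0.84,"grip":1},{"tx":0.18,"ty":0.31,"tz":0.06,"rx":0,"ry":0,"rz":-0.84,"grip":1},{"tx":0.16,"ty":0.32,"tz":0.06,"rx":0,"ry":0,"rz":-0.84,"grip":1},{"tx":0.14,"ty":0.33,"tz":0.06,"rx":0,"ry":0,"rz":-0.84,"grip":1}]'; python3 go.py 0.5907 0.205 0.23 175.7 8
```

```text
time_s: 6.05
ee_pos: [0.5636, 0.0987, 0.2509]
eef_rot: [-3.14, -0.005, 2.623]
force: [0.6, 0.0, -3.9]
grip_width: 0.0136
now [0.5636 0.0987 0.2509] yaw 150.29 rp [-179.93   -0.26] force [ 0.6  0.  -3.9] w 0.0136 t 6.05
total shift units [0.726 2.644 0.521] turn units [-2.000e-03 -6.800e-02 -6.353e+00]
0 t [0.09 0.33 0.07] r [-0.   -0.01 -0.79]
1 t [0.07 0.33 0.07] r [-0.   -0.01 -0.79]
2 t [0.05 0.34 0.07] r [-0.   -0.01 -0.79]
3 t [0.03 0.34 0.07] r [-0.   -0.01 -0.79]
4 t [0.02 0.34 0.07] r [-0.   -0.01 -0.79]
5 t [-0.    0.34  0.07] r [-0.   -0.01 -0.79]
6 t [-0.02  0.34  0.07] r [-0.   -0.01 -0.79]
7 t [-0.04  0.34  0.07] r [-0.   -0.01 -0.79]
```

```bash
python3 -m pendant '[{"tx":0.09,"ty":0.33,"tz":0,"rx":0,"ry":0,"rz":-0.79,"grip":1},{"tx":0.07,"ty":0.33,"tz":0,"rx":0,"ry":0,"rz":-0.79,"grip":1},{"tx":0.05,"ty":0.34,"tz":0,"rx":0,"ry":0,"rz":-0.79,"grip":1},{"tx":0.03,"ty":0.34,"tz":0,"rx":0,"ry":0,"rz":-0.79,"grip":1},{"tx":0.02,"ty":0.34,"tz":0,"rx":0,"ry":0,"rz":-0.79,"grip":1},{"tx":0,"ty":0.34,"tz":0,"rx":0,"ry":0,"rz":-0.79,"grip":1},{"tx":-0.02,"ty":0.2,"tz":0,"rx":0,"ry":0,"rz":-0.6,"grip":1},{"tx":0,"ty":0,"tz":0,"rx":0,"ry":0,"rz":0,"grip":1}]'; python3 go.py 0.5907 0.205 0.23 175.7; python3 - <<'E'
from h import *
shot('wrist','w3'); shot('top','t3'); shot('side','s3')
crop('w3',0,0,512,384,1.5,'w3b')
E
```

```text
time_s: 6.72
ee_pos: [0.5838, 0.1925, 0.2537]
eef_rot: [-3.141, -0.01, 3.021]
force: [-0.2, -0.2, -4.2]
grip_width: 0.0137
now [0.5838 0.1925 0.2537] yaw 173.08 rp [-179.99   -0.56] force [-0.2 -0.2 -4.2] w 0.0137 t 6.72
total shift units [-0.14   0.331  0.592] turn units [-0.    -0.139 -0.656]
0 t [-0.14  0.33  0.59] r [-0.   -0.14 -0.66]
```

View pics/w3b.png

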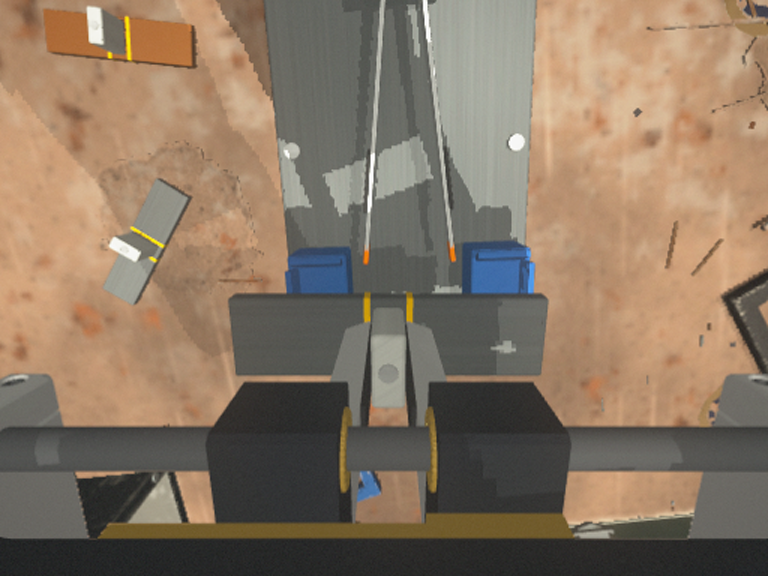

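View pics/s3.png

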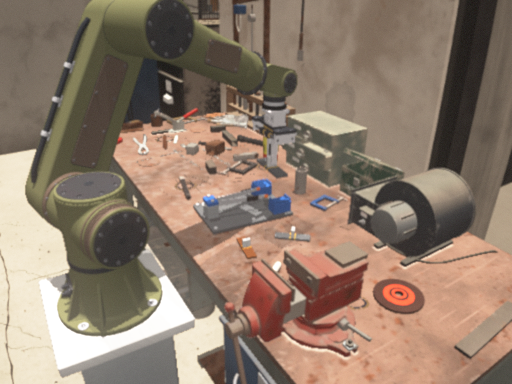

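View pics/t3.png

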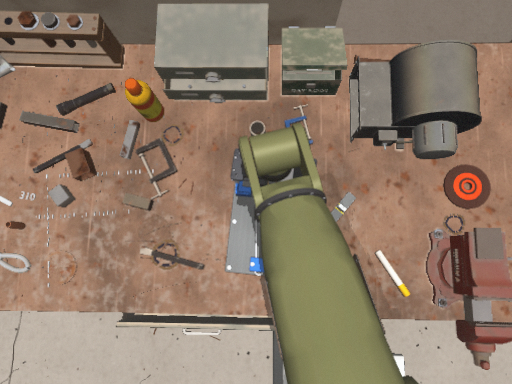

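```bash
python3 - <<'E'
from h import *
crop('w3',180,140,190,120,4,'w3c')
c=load('w3');t=load('top0')
F=lambda u,v,z:at(t,(u+.5)/5-.5+215,(v+.5)/5-.5+165,z)
W=lambda u,v,z:at(c,(u+.5)/1.5-.5,(v+.5)/1.5-.5,z)
for nm,a,b in [('top',F(202,141,.06),F(311,151,.06)),('wr',W(453,262,.06),W(366,264,.06)),('topscrew',F(97,283,.014),F(393,313,.014)),('wscrew',W(517,142,.014),W(291,151,.014)),
  ('topplate heel',F(55,532,.012),F(392,565,.012))]:
    d=a-b; print(nm,a,b,(a+b)/2,np.linalg.norm(d),np.degrees(np.arctan2(d[1],d[0])))
# bar in hand corners upper face z: tcp-0.078-0.023
z=0.2537-.078-.023
q=[W(*p,z) for p in [(230,295),(547,295),(546,374),(236,374)]]; d=(q[1]+q[2]-q[0]-q[3])/2
print('bar',np.mean(q,0),np.linalg.norm(d),np.degrees(np.arctan2(d[1],d[0])))
E
```

```text
top [0.56864692 0.23772945 0.06      ] [0.56393295 0.17869398 0.06      ] [0.56628993 0.20821172 0.06      ] 0.05922336937317601 85.43463063492328
wr [0.56968944 0.23939667 0.06      ] [0.56388241 0.180124   0.06      ] [0.56678593 0.20976034 0.06      ] 0.05955644939593984 84.40449857568595
topscrew [0.49465704 0.29693702 0.014     ] [0.48050214 0.13153256 0.014     ] [0.48757959 0.21423479 0.014     ] 0.1660090288749732 85.10868841574735
wscrew [0.49474893 0.30031963 0.014     ] [0.48077139 0.13246373 0.014     ] [0.48776016 0.21639168 0.014     ] 0.16843685987962467 85.23990051559184
topplate heel [0.35762922 0.31643151 0.012     ] [0.34360548 0.13163426 0.012     ] [0.35061735 0.22403289 0.012     ] 0.18532859029385074 85.66030375195291
bar [0.58185808 0.19391626 0.1527    ] 0.14937786288276914 83.05653962673077
```

View pics/w3c.png

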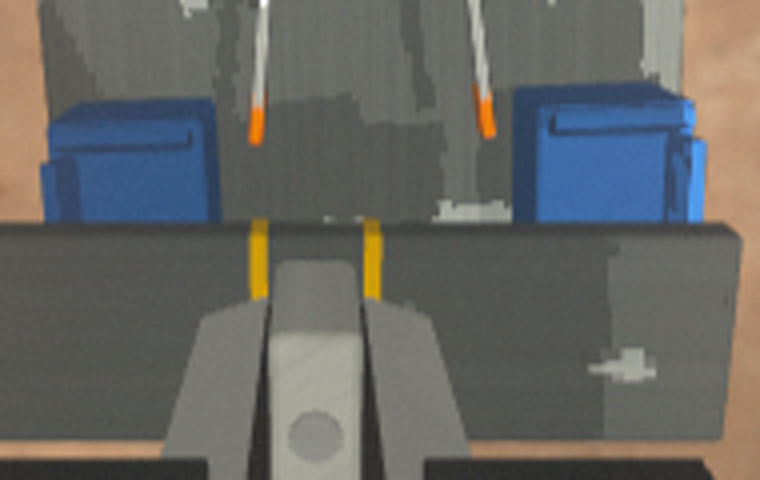

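Top and wrist views agree within about 1.5 mm. I take the seat at (0.5908,0.206), tool yaw 175.3°, and the tips' middle at (0.567,0.2083). The bar hangs level in the jaws. I'll align above the seats.

```bash
python3 -m pendant '[{"tx":-0.15,"ty":0.35,"tz":0.5,"rx":0,"ry":-0.14,"rz":-0.56,"grip":1},{"tx":0,"ty":0,"tz":0.5,"rx":0,"ry":0,"rz":0,"grip":1},{"tx":0,"ty":0,"tz":0,"rx":0,"ry":0,"rz":0,"grip":1},{"tx":0,"ty":0,"tz":0,"rx":0,"ry":0,"rz":0,"grip":1}]'; python3 go.py 0.5908 0.206 0.161 175.3 
```

```text
time_s: 7.2
ee_pos: [0.5916, 0.2016, 0.2146]
eef_rot: [-3.141, 0.002, 3.049]
force: [-0.6, -0.2, -2.2]
grip_width: 0.0138
now [0.5916 0.2016 0.2146] yaw 174.67 rp [-1.7999e+02  1.3000e-01] force [-0.6 -0.2 -2.2] w 0.0138 t 7.2
total shift units [0.034 0.107 1.341] turn units [-0.002  0.034 -0.157]
0 t [0.02 0.05 0.67] r [-0.    0.02 -0.08]
1 t [0.02 0.05 0.67] r [-0.    0.02 -0.08]
```

```bash
python3 -m pendant '[{"tx":0.03,"ty":0.11,"tz":0.4,"rx":0,"ry":0.03,"rz":-0.16,"grip":1},{"tx":0,"ty":0,"tz":0.4,"rx":0,"ry":0,"rz":0,"grip":1},{"tx":0,"ty":0,"tz":0,"rx":0,"ry":0,"rz":0,"grip":1},{"tx":0,"ty":0,"tz":0,"rx":0,"ry":0,"rz":0,"grip":1}]'; python3 go.py 0.5908 0.206 0.161 175.3;  python3 - <<'E'
from h import *
shot('wrist','w4'); shot('side','s4')
crop('w4',0,0,512,384,1.5,'w4b');crop('s4',180,160,130,90,6,'s4b')
E
```

```text
time_s: 7.53
ee_pos: [0.5918, 0.2042, 0.187]
eef_rot: [3.14, 0.004, 3.055]
force: [0.3, 0.4, -3.6]
grip_width: 0.0138
now [0.5918 0.2042 0.187 ] yaw 175.02 rp [179.94   0.22] force [ 0.3  0.4 -3.6] w 0.0138 t 7.53
total shift units [0.031 0.041 0.649] turn units [ 0.016  0.056 -0.071]
0 t [0.03 0.04 0.65] r [ 0.02  0.06 -0.07]
```

View pics/w4b.png

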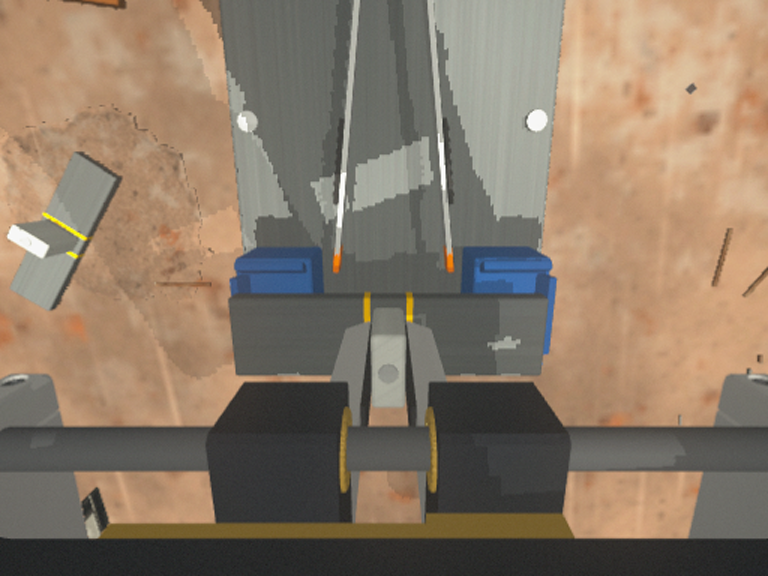

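View pics/s4b.png

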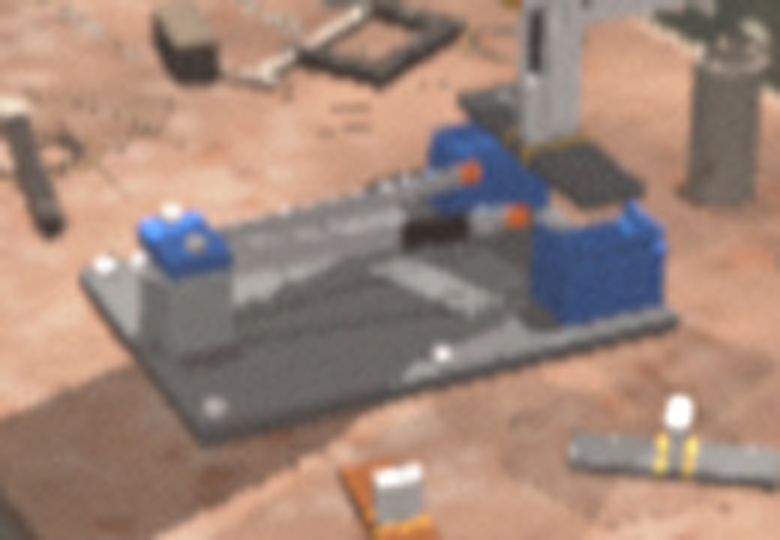

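```bash
python3 - <<'E'
from h import *
c=load('w4')
W=lambda u,v,z:at(c,(u+.5)/1.5-.5,(v+.5)/1.5-.5,z)
fx=np.array([np.cos(np.radians(-4.7)),np.sin(np.radians(-4.7)),0]);fy=np.array([-fx[1],fx[0],0])
s=np.array([.5908,.206,0])
f=lambda p:np.round([(p-s)@fx*1e3,(p-s)@fy*1e3],1)
for nm,p in dict(tl=W(450,270,.06),tr=W(338,271,.06),line1=W(409.5,294,.086),line0=W(367.5,294,.086),bl=W(230,295,.086),br=W(547,295,.086),
  supLin=W(462.5,249,.059),supRin=W(322.5,249,.059),scL=W(536,121,.014),scR=W(247,121,.014),lipRfrontL=W(242,248,.059),lipLfrontR=W(546,248,.059)).items(): print(nm,f(p))
E
```

```text
tl [-25.4  31.3]
tr [-25.2 -27.1]
line1 [-20.1   8.8]
line0 [-20.2 -10.6]
bl [-20.1 -74.4]
br [-19.2  72.7]
supLin [-36.3  37.5]
supRin [-36.7 -34.8]
scL [-103.1   85.3]
scR [-103.9  -82.2]
lipRfrontL [-37.4 -76.3]
lipLfrontR [-36.6  80.6]
```

By the wrist view the seat is within 1 mm of my estimate (+0.6 mm in y), so the target is (0.5908,0.2066). I'll correct that and then lower slowly while watching the force.

```bash
python3 -m pendant '[{"tx":0.03,"ty":0.06,"tz":0.1,"rx":0.02,"ry":0.06,"rz":-0.07,"grip":1},{"tx":0,"ty":0,"tz":0.1,"rx":0,"ry":0,"rz":0,"grip":1},{"tx":0,"ty":0,"tz":0,"rx":0,"ry":0,"rz":0,"grip":1},{"tx":0,"ty":0,"tz":0,"rx":0,"ry":0,"rz":0,"grip":1}]'; python3 go.py 0.5908 0.2066 0.161 175.3
```

```text
time_s: 7.97
ee_pos: [0.5915, 0.207, 0.1816]
eef_rot: [3.141, 0.003, 3.059]
force: [-0.4, 0.4, -4.2]
grip_width: 0.0136
now [0.5915 0.207  0.1816] yaw 175.29 rp [179.94   0.2 ] force [-0.4  0.4 -4.2] w 0.0136 t 7.97
total shift units [ 0.018 -0.011  0.515] turn units [ 0.015  0.049 -0.001]
0 t [ 0.02 -0.01  0.52] r [ 0.02  0.05 -0.  ]
```

```bash
python3 -m pendant '[{"tx":0.02,"ty":-0.01,"tz":0.15,"rx":0,"ry":0.05,"rz":0,"grip":1},{"tx":0,"ty":0,"tz":0.15,"rx":0,"ry":0,"rz":0,"grip":1},{"tx":0,"ty":0,"tz":0.1,"rx":0,"ry":0,"rz":0,"grip":1},{"tx":0,"ty":0,"tz":0,"rx":0,"ry":0,"rz":0,"grip":1}]'; python3 go.py 0.5908 0.2066 0.161 175.3
```

```text
time_s: 8.3
ee_pos: [0.5906, 0.2066, 0.1642]
eef_rot: [3.14, -0.0, 3.059]
force: [-0.2, 0.3, -3.8]
grip_width: 0.0136
now [0.5906 0.2066 0.1642] yaw 175.29 rp [ 1.7993e+02 -1.0000e-02] force [-0.2  0.3 -3.8] w 0.0136 t 8.3
total shift units [-0.005  0.     0.079] turn units [ 0.016 -0.003 -0.002]
0 t [-0.    0.    0.08] r [ 0.02 -0.   -0.  ]
```

```bash
python3 -m pendant '[{"tx":0,"ty":0,"tz":0.05,"rx":0,"ry":0,"rz":0,"grip":1},{"tx":0,"ty":0,"tz":0.03,"rx":0,"ry":0,"rz":0,"grip":1},{"tx":0,"ty":0,"tz":0,"rx":0,"ry":0,"rz":0,"grip":1},{"tx":0,"ty":0,"tz":0,"rx":0,"ry":0,"rz":0,"grip":1}]'; python3 go.py 0.5908 0.2066 0.161 175.3
```

```text
time_s: 8.63
ee_pos: [0.5908, 0.2067, 0.162]
eef_rot: [3.14, 0.0, 3.06]
force: [0.3, 0.0, -4.7]
grip_width: 0.0136
now [0.5908 0.2067 0.162 ] yaw 175.3 rp [1.7993e+02 2.0000e-02] force [ 0.3  0.  -4.7] w 0.0136 t 8.63
total shift units [-0.001 -0.001  0.024] turn units [ 0.018  0.004 -0.   ]
0 t [-0.   -0.    0.02] r [ 0.02  0.   -0.  ]
```

```bash
python3 -m pendant '[{"tx":0,"ty":0,"tz":0.04,"rx":0,"ry":0,"rz":0,"grip":1},{"tx":0,"ty":0,"tz":0,"rx":0,"ry":0,"rz":0,"grip":1},{"tx":0,"ty":0,"tz":0,"rx":0,"ry":0,"rz":0,"grip":1}]'; python3 go.py 0.5908 0.2066 0.161 175.3
```

```text
time_s: 8.88
ee_pos: [0.591, 0.2068, 0.162]
eef_rot: [3.14, 0.002, 3.06]
force: [-0.1, 1.3, -4.0]
grip_width: 0.0139
now [0.591  0.2068 0.162 ] yaw 175.3 rp [1.799e+02 1.000e-01] force [-0.1  1.3 -4. ] w 0.0139 t 8.88
total shift units [ 0.006 -0.004  0.024] turn units [ 0.025  0.025 -0.   ]
0 t [ 0.01 -0.    0.02] r [ 0.02  0.02 -0.  ]
```

```bash
python3 -m pendant '[{"tx":0,"ty":0,"tz":0.08,"rx":0,"ry":0,"rz":0,"grip":1},{"tx":0,"ty":0,"tz":0,"rx":0,"ry":0,"rz":0,"grip":1}]'; python3 go.py 0.5908 0.2066 0.161 175.3;  python3 - <<'E'
from h import *
shot('wrist','w5'); shot('side','s5')
crop('w5',100,130,320,140,2.5,'w5b');crop('s5',230,160,110,80,7,'s5b')
E
```

```text
time_s: 9.05
ee_pos: [0.5915, 0.2068, 0.1623]
eef_rot: [3.139, 0.004, 3.06]
force: [0.4, -0.3, -3.9]
grip_width: 0.0138
now [0.5915 0.2068 0.1623] yaw 175.31 rp [179.87   0.23] force [ 0.4 -0.3 -3.9] w 0.0138 t 9.05
total shift units [ 0.016 -0.007  0.033] turn units [0.032 0.056 0.003]
0 t [ 0.02 -0.01  0.03] r [0.03 0.06 0.  ]
```

View pics/w5b.png

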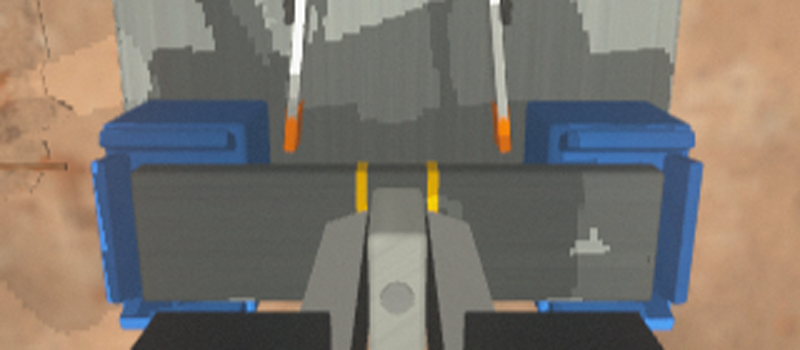

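View pics/s5b.png

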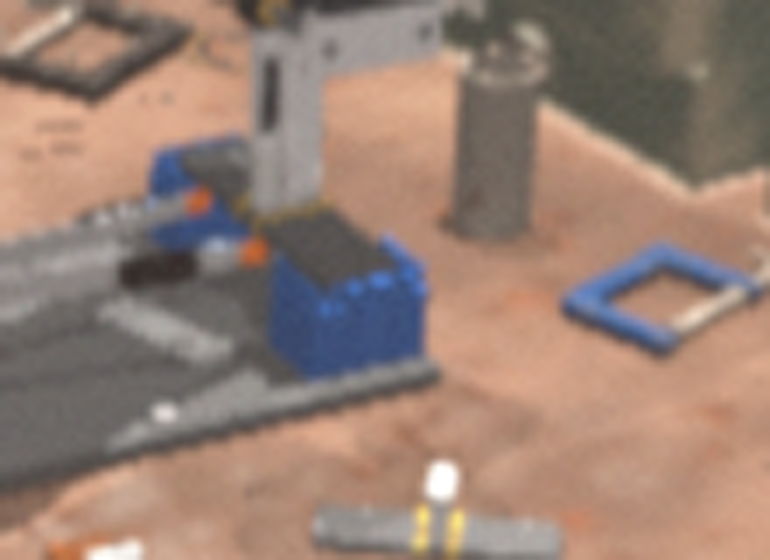

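The bar lies between the lips with even gaps at both ends, but z stopped at 0.162. I'll nudge further down to see whether that is contact.

```bash
python3 -m pendant '[{"tx":0.015,"ty":0,"tz":0.06,"rx":0,"ry":0.05,"rz":0,"grip":1},{"tx":0,"ty":0,"tz":0.06,"rx":0,"ry":0,"rz":0,"grip":1},{"tx":0,"ty":0,"tz":0.06,"rx":0,"ry":0,"rz":0,"grip":1}]'; python3 go.py 0.5908 0.2066 0.161 175.3
```

```text
time_s: 9.4
ee_pos: [0.5917, 0.2069, 0.1614]
eef_rot: [3.139, 0.004, 3.06]
force: [-16.3, -4.6, 28.7]
grip_width: 0.0139
now [0.5917 0.2069 0.1614] yaw 175.34 rp [179.86   0.23] force [-16.3  -4.6  28.7] w 0.0139 t 9.4
total shift units [ 0.021 -0.009  0.011] turn units [0.036 0.056 0.009]
0 t [ 0.02 -0.01  0.01] r [0.04 0.06 0.01]
```

Contact is clear now (29 N up, TCP z 0.1614, matching the pick height + 50 mm), so the bar is on its seats. I'll relax, then open.

```bash
python3 -m pendant '[{"tx":0,"ty":0,"tz":-0.01,"rx":0,"ry":0,"rz":0,"grip":1},{"tx":0,"ty":0,"tz":0,"rx":0,"ry":0,"rz":0,"grip":1}]'; python3 go.py 0.5908 0.2066 0.161 175.3; python3 -m pendant '[{"tx":0,"ty":0,"tz":0,"rx":0,"ry":0,"rz":0,"grip":0.5},{"tx":0,"ty":0,"tz":0,"rx":0,"ry":0,"rz":0,"grip":0.5},{"tx":0,"ty":0,"tz":0,"rx":0,"ry":0,"rz":0,"grip":0.5}]'; python3 go.py 0.5908 0.2066 0.161 175.3
```

```text
time_s: 9.57
ee_pos: [0.5916, 0.2069, 0.1623]
eef_rot: [3.139, 0.004, 3.06]
force: [0.0, 0.4, -4.4]
grip_width: 0.0139
now [0.5916 0.2069 0.1623] yaw 175.34 rp [179.85   0.25] force [ 0.   0.4 -4.4] w 0.0139 t 9.57
total shift units [ 0.019 -0.008  0.032] turn units [0.037 0.061 0.011]
0 t [ 0.02 -0.01  0.03] r [0.04 0.06 0.01]
time_s: 9.82
ee_pos: [0.5918, 0.2069, 0.1614]
eef_rot: [3.139, 0.004, 3.06]
force: [0.3, 0.8, -0.6]
grip_width: 0.0233
now [0.5918 0.2069 0.1614] yaw 175.34 rp [179.84   0.26] force [ 0.3  0.8 -0.6] w 0.0233 t 9.82
total shift units [ 0.025 -0.01   0.01 ] turn units [0.04  0.064 0.009]
0 t [ 0.03 -0.01  0.01] r [0.04 0.06 0.01]
```

Released. I'll lift straight up clear of the block and check the seating.

```bash
python3 -m pendant '[{"tx":0,"ty":0,"tz":-0.3,"rx":0,"ry":0,"rz":0,"grip":0.4},{"tx":0,"ty":0,"tz":-0.6,"rx":0,"ry":0,"rz":0,"grip":0.3},{"tx":0,"ty":0,"tz":-0.7,"rx":0,"ry":0,"rz":0,"grip":0},{"tx":0.3,"ty":0,"tz":-0.5,"rx":0,"ry":0,"rz":0,"grip":-1},{"tx":0.5,"ty":0,"tz":0,"rx":0,"ry":0,"rz":0,"grip":-1},{"tx":0.5,"ty":0,"tz":0,"rx":0,"ry":0,"rz":0,"grip":-1},{"tx":0.3,"ty":0,"tz":0,"rx":0,"ry":0,"rz":0,"grip":-1},{"tx":0,"ty":0,"tz":0,"rx":0,"ry":0,"rz":0,"grip":-1}]'; python3 go.py 0.5122 0.213 0.133 175.3;  python3 - <<'E'
from h import *
shot('wrist','w6'); shot('side','s6'); shot('top','t6')
crop('w6',0,0,512,384,1.5,'w6b');crop('s6',230,160,110,80,7,'s6b'); crop('t6',215,150,110,130,4.6,'t6b')
E
```

```text
time_s: 10.48
ee_pos: [0.526, 0.2118, 0.2542]
eef_rot: [3.137, 0.007, 3.059]
force: [-0.3, 0.4, -0.9]
grip_width: 0.0696
now [0.526  0.2118 0.2542] yaw 175.27 rp [179.75   0.42] force [-0.3  0.4 -0.9] w 0.0696 t 10.48
total shift units [ 0.369 -0.012  3.028] turn units [ 0.062  0.106 -0.007]
0 t [ 0.09 -0.    0.76] r [ 0.02  0.03 -0.  ]
1 t [ 0.09 -0.    0.76] r [ 0.02  0.03 -0.  ]
2 t [ 0.09 -0.    0.76] r [ 0.02  0.03 -0.  ]
3 t [ 0.09 -0.    0.76] r [ 0.02  0.03 -0.  ]
```

View pics/w6b.png

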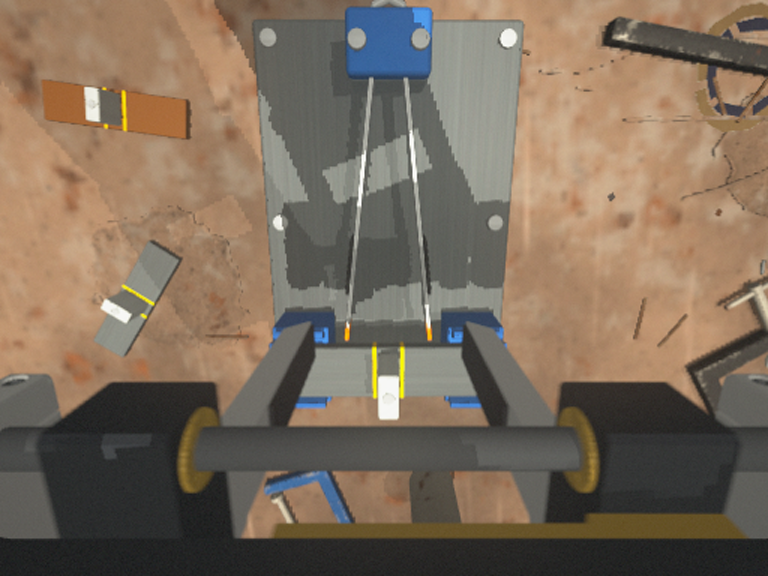

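View pics/s6b.png

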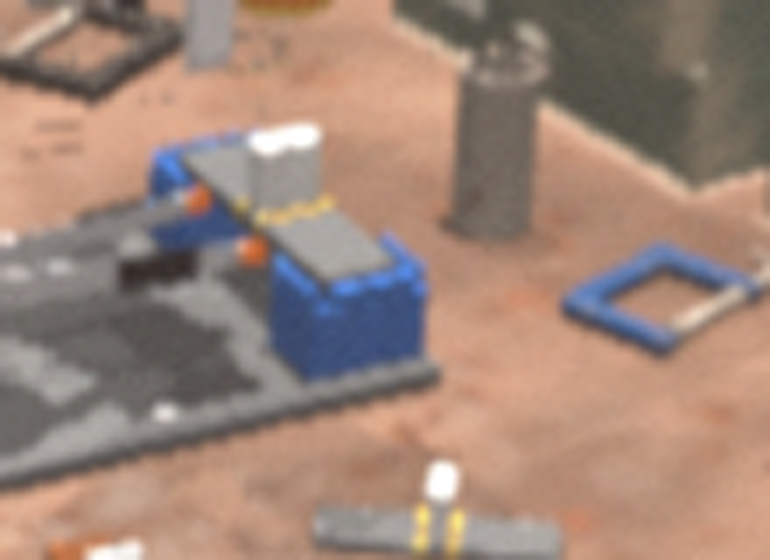

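View pics/t6b.png

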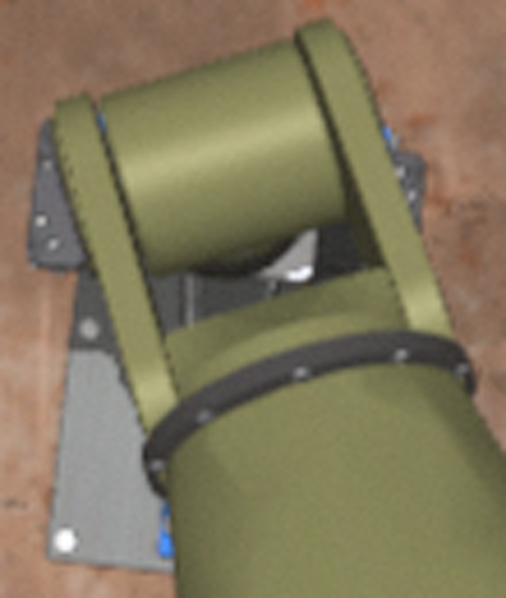

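The bar sits flat inside the lips of both supports, with its lines at u≈374 and 403 and the tips at u≈347.5 and 429 (enlarged picture). Next I'll work out the fixture's midline and the pads.

```bash
python3 - <<'E'
from h import *
crop('w6',215,130,90,140,4.2,'w6c')
c=load('w6')
W=lambda u,v,z:at(c,(u+.5)/1.5-.5,(v+.5)/1.5-.5,z)
fx=np.array([np.cos(np.radians(-4.7)),np.sin(np.radians(-4.7)),0]);fy=np.array([-fx[1],fx[0],0])
s=np.array([.5908,.2066,0])
f=lambda p:np.round([(p-s)@fx*1e3,(p-s)@fy*1e3],1)
for nm,p in dict(tl=W(429.5,340,.06),tr=W(347.5,340,.06),line1=W(403,346,.06),line0=W(374,346,.06),h1=W(421,38,.07),h0=W(357,38,.07),scL=W(495,223,.014),scR=W(280,223,.014),
 cL=W(523,22,.012),cR=W(253,20,.012),padL=W(427,263,.062),padR=W(350,263,.062)).items(): print(nm,f(p))
o=np.array([.526,.2118,0]); print('tcp',f(o))
E
```

```text
tl [-23.7  31.1]
tr [-23.9 -28. ]
line1 [-19.1  12. ]
line0 [-19.2  -9. ]
h1 [-215.    20.2]
h0 [-214.9  -16.6]
scL [-102.3   84.9]
scR [-102.5  -82.5]
cL [-241.2   95.4]
cR [-242.2  -91.9]
padL [-80.9  27.7]
padR [-81.  -24.7]
tcp [-65.   -0.1]
```

View pics/w6c.png

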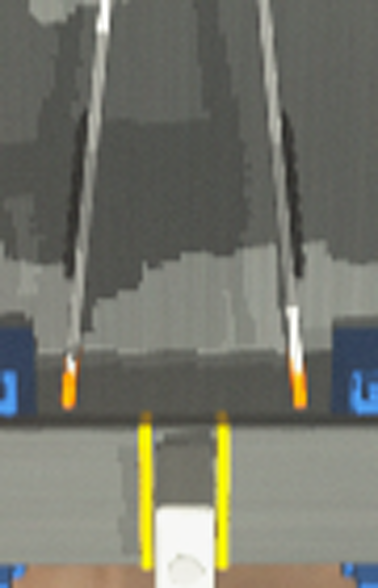

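The tips, lines, heel clamp, screws and pads all share the same midline (1.2–1.8 mm in the wrist reading, which is mostly camera bias), so the bar is centred on the tips. I'll go to the squeeze point, TCP (0.5111,0.2136,0.133), with the jaws fully open.

```bash
python3 -m pendant '[{"tx":0.37,"ty":-0.01,"tz":0,"rx":0.06,"ry":0.1,"rz":0,"grip":-1},{"tx":0,"ty":0,"tz":0,"rx":0,"ry":0,"rz":0,"grip":-1},{"tx":0,"ty":0,"tz":0,"rx":0,"ry":0,"rz":0,"grip":-1},{"tx":0,"ty":0,"tz":0,"rx":0,"ry":0,"rz":0,"grip":-1},{"tx":0,"ty":0,"tz":0,"rx":0,"ry":0,"rz":0,"grip":-1}]'; python3 go.py 0.5111 0.2136 0.133 175.3
```

```text
time_s: 11.05
ee_pos: [0.5165, 0.2117, 0.2527]
eef_rot: [-3.141, 0.0, 3.057]
force: [1.3, 0.5, 0.0]
grip_width: 0.0936
now [0.5165 0.2117 0.2527] yaw 175.14 rp [-179.98    0.  ] force [1.3 0.5 0. ] w 0.0936 t 11.05
total shift units [0.138 0.037 2.993] turn units [-0.005  0.001 -0.039]
0 t [0.03 0.01 0.75] r [-0.    0.   -0.01]
1 t [0.03 0.01 0.75] r [-0.    0.   -0.01]
2 t [0.03 0.01 0.75] r [-0.    0.   -0.01]
3 t [0.03 0.01 0.75] r [-0.    0.   -0.01]
```

```bash
python3 -m pendant '[{"tx":0.14,"ty":0.04,"tz":0.4,"rx":0,"ry":0,"rz":-0.04,"grip":-1},{"tx":0,"ty":0,"tz":0.5,"rx":0,"ry":0,"rz":0,"grip":-1},{"tx":0,"ty":0,"tz":0.5,"rx":0,"ry":0,"rz":0,"grip":-1},{"tx":0,"ty":0,"tz":0.3,"rx":0,"ry":0,"rz":0,"grip":-1},{"tx":0,"ty":0,"tz":0,"rx":0,"ry":0,"rz":0,"grip":-1},{"tx":0,"ty":0,"tz":0,"rx":0,"ry":0,"rz":0,"grip":-1}]'; python3 go.py 0.5111 0.2136 0.133 175.3
```

```text
time_s: 11.55
ee_pos: [0.5142, 0.2134, 0.1824]
eef_rot: [3.141, 0.003, 3.058]
force: [0.3, -0.4, -0.2]
grip_width: 0.0939
now [0.5142 0.2134 0.1824] yaw 175.23 rp [1.7996e+02 1.4000e-01] force [ 0.3 -0.4 -0.2] w 0.0939 t 11.55
total shift units [ 0.081 -0.002  1.234] turn units [ 0.009  0.036 -0.018]
0 t [ 0.04 -0.    0.62] r [ 0.    0.02 -0.01]
1 t [ 0.04 -0.    0.62] r [ 0.    0.02 -0.01]
```

```bash
python3 -m pendant '[{"tx":0.08,"ty":0,"tz":0.4,"rx":0,"ry":0.04,"rz":0,"grip":-1},{"tx":0,"ty":0,"tz":0.4,"rx":0,"ry":0,"rz":0,"grip":-1},{"tx":0,"ty":0,"tz":0.35,"rx":0,"ry":0,"rz":0,"grip":-1},{"tx":0,"ty":0,"tz":0,"rx":0,"ry":0,"rz":0,"grip":-1},{"tx":0,"ty":0,"tz":0,"rx":0,"ry":0,"rz":0,"grip":-1}]'; python3 go.py 0.5111 0.2136 0.133 175.3
```

```text
time_s: 11.97
ee_pos: [0.514, 0.2141, 0.1397]
eef_rot: [3.138, 0.006, 3.058]
force: [0.2, 0.5, 0.1]
grip_width: 0.094
now [0.514  0.2141 0.1397] yaw 175.19 rp [179.81   0.33] force [0.2 0.5 0.1] w 0.094 t 11.97
total shift units [ 0.073 -0.019  0.166] turn units [ 0.047  0.082 -0.027]
0 t [ 0.07 -0.02  0.17] r [ 0.05  0.08 -0.03]
```

```bash
python3 -m pendant '[{"tx":0.09,"ty":-0.02,"tz":0.2,"rx":0.05,"ry":0.08,"rz":-0.03,"grip":-0.2},{"tx":0,"ty":0,"tz":0,"rx":0,"ry":0,"rz":0,"grip":-0.2},{"tx":0,"ty":0,"tz":0,"rx":0,"ry":0,"rz":0,"grip":-0.2},{"tx":0,"ty":0,"tz":0,"rx":0,"ry":0,"rz":0,"grip":-0.2},{"tx":0,"ty":0,"tz":0,"rx":0,"ry":0,"rz":0,"grip":-0.2},{"tx":0,"ty":0,"tz":0,"rx":0,"ry":0,"rz":0,"grip":-0.2}]' 25; python3 go.py 0.5111 0.2136 0.133 175.3; python3 - <<'E'
from h import *
shot('wrist','w7'); shot('side','s7')
crop('w7',0,0,512,384,1.5,'w7b');crop('s7',200,150,140,90,5.5,'s7b')
E
```

```text
time_s: 12.47
ee_pos: [0.5116, 0.214, 0.1353]
eef_rot: [3.14, 0.005, 3.06]
force: [-0.1, -0.0, 0.5]
grip_width: 0.058
now [0.5116 0.214  0.1353] yaw 175.32 rp [179.9    0.27] force [-0.1 -0.   0.5] w 0.058 t 12.47
total shift units [ 0.013 -0.012  0.058] turn units [0.024 0.068 0.005]
0 t [ 0.01 -0.01  0.06] r [0.02 0.07 0.  ]
```

View pics/w7b.png

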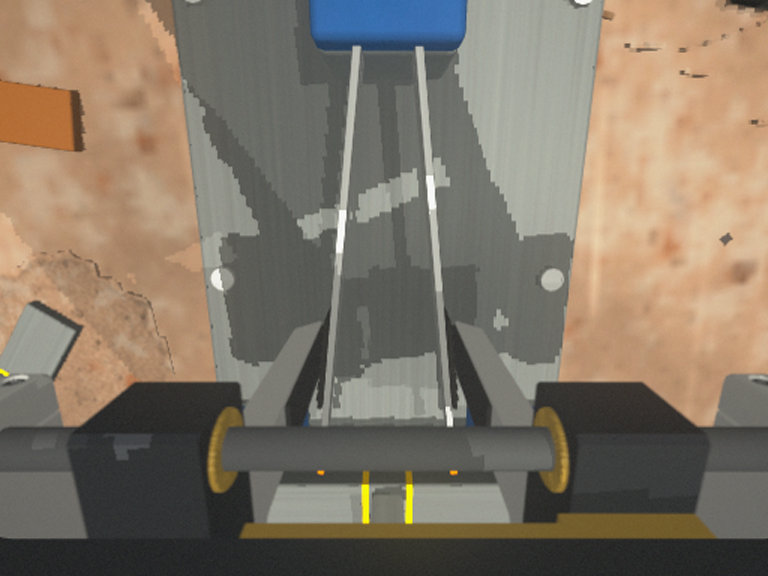

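View pics/s7b.png

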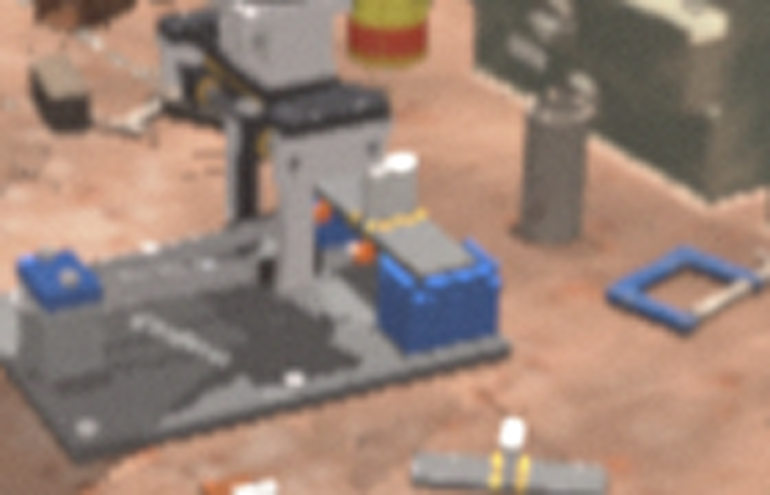

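The wrist view still shows both tips (u≈320 and 453) and lines (366, 409) below the rail. Their middles agree (386.5 and 387.5). I'll close in stages.

```bash
python3 -m pendant '[{"tx":0.01,"ty":-0.01,"tz":0.06,"rx":0.02,"ry":0.07,"rz":0,"grip":0.1},{"tx":0,"ty":0,"tz":0,"rx":0,"ry":0,"rz":0,"grip":0.1},{"tx":0,"ty":0,"tz":0,"rx":0,"ry":0,"rz":0,"grip":0.1},{"tx":0,"ty":0,"tz":0,"rx":0,"ry":0,"rz":0,"grip":0.2},{"tx":0,"ty":0,"tz":0,"rx":0,"ry":0,"rz":0,"grip":0.2},{"tx":0,"ty":0,"tz":0,"rx":0,"ry":0,"rz":0,"grip":0.2}]'; python3 go.py 0.5111 0.2136 0.133 175.3; python3 - <<'E'
from h import *
shot('wrist','w8'); crop('w8',180,240,150,120,5,'w8b')
E
```

```text
time_s: 13.07
ee_pos: [0.5117, 0.2136, 0.1329]
eef_rot: [3.141, 0.001, 3.06]
force: [-0.8, 0.8, 0.1]
grip_width: 0.0375
now [0.5117 0.2136 0.1329] yaw 175.31 rp [1.7997e+02 4.0000e-02] force [-0.8  0.8  0.1] w 0.0375 t 13.07
total shift units [ 0.015 -0.001 -0.004] turn units [0.007 0.009 0.004]
0 t [ 0.01 -0.   -0.  ] r [0.01 0.01 0.  ]
```

View pics/w8b.png

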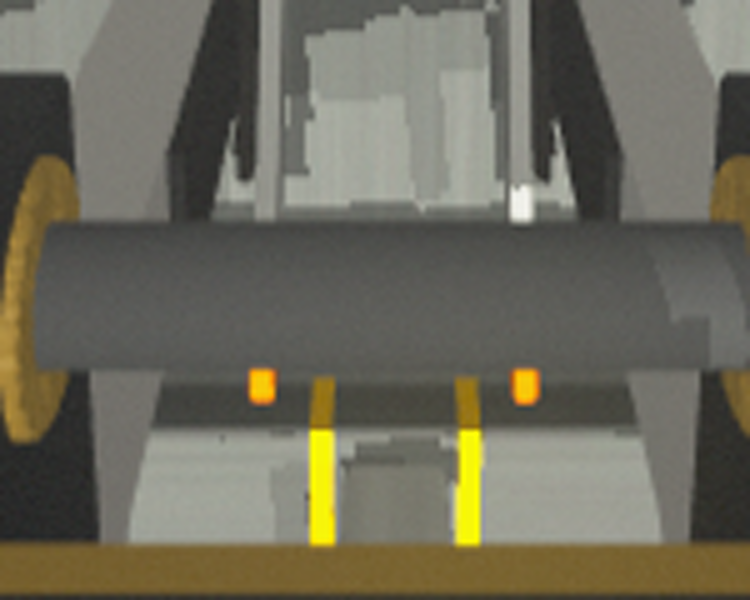

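At 37.5 mm over the pads, the tips are at crop u=262 and 526 and the lines at 322 and 468, all centred on 394–395. The tip gap is about 36 mm, as expected. I'll close further.

```bash
python3 -m pendant '[{"tx":0,"ty":0,"tz":0,"rx":0,"ry":0,"rz":0,"grip":0.3},{"tx":0,"ty":0,"tz":0,"rx":0,"ry":0,"rz":0,"grip":0.3},{"tx":0,"ty":0,"tz":0,"rx":0,"ry":0,"rz":0,"grip":0.36},{"tx":0,"ty":0,"tz":0,"rx":0,"ry":0,"rz":0,"grip":0.36},{"tx":0,"ty":0,"tz":0,"rx":0,"ry":0,"rz":0,"grip":0.36},{"tx":0,"ty":0,"tz":0,"rx":0,"ry":0,"rz":0,"grip":0.36}]'; python3 go.py 0.5111 0.2136 0.133 175.3; python3 -m pendant '[{"tx":0,"ty":0,"tz":0,"rx":0,"ry":0,"rz":0,"grip":0.4},{"tx":0,"ty":0,"tz":0,"rx":0,"ry":0,"rz":0,"grip":0.4},{"tx":0,"ty":0,"tz":0,"rx":0,"ry":0,"rz":0,"grip":0.42},{"tx":0,"ty":0,"tz":0,"rx":0,"ry":0,"rz":0,"grip":0.42},{"tx":0,"ty":0,"tz":0,"rx":0,"ry":0,"rz":0,"grip":0.42}]'; python3 go.py 0.5111 0.2136 0.133 175.3; python3 - <<'E'
from h import *
shot('wrist','w9'); crop('w9',180,240,150,120,5,'w9b')
E
```

```text
time_s: 13.62
ee_pos: [0.5118, 0.2136, 0.1328]
eef_rot: [3.141, 0.001, 3.06]
force: [1.2, 0.4, -0.3]
grip_width: 0.0297
now [0.5118 0.2136 0.1328] yaw 175.32 rp [1.7997e+02 7.0000e-02] force [ 1.2  0.4 -0.3] w 0.0297 t 13.62
total shift units [ 0.019 -0.    -0.004] turn units [0.008 0.017 0.005]
0 t [ 0.02 -0.   -0.  ] r [0.01 0.02 0.  ]
time_s: 14.03
ee_pos: [0.5119, 0.2136, 0.1329]
eef_rot: [3.141, 0.001, 3.06]
force: [1.6, -0.0, -0.6]
grip_width: 0.0276
now [0.5119 0.2136 0.1329] yaw 175.32 rp [1.7996e+02 8.0000e-02] force [ 1.6 -0.  -0.6] w 0.0276 t 14.03
total shift units [ 0.02  -0.001 -0.003] turn units [0.009 0.019 0.005]
0 t [ 0.02 -0.   -0.  ] r [0.01 0.02 0.  ]
```

View pics/w9b.png

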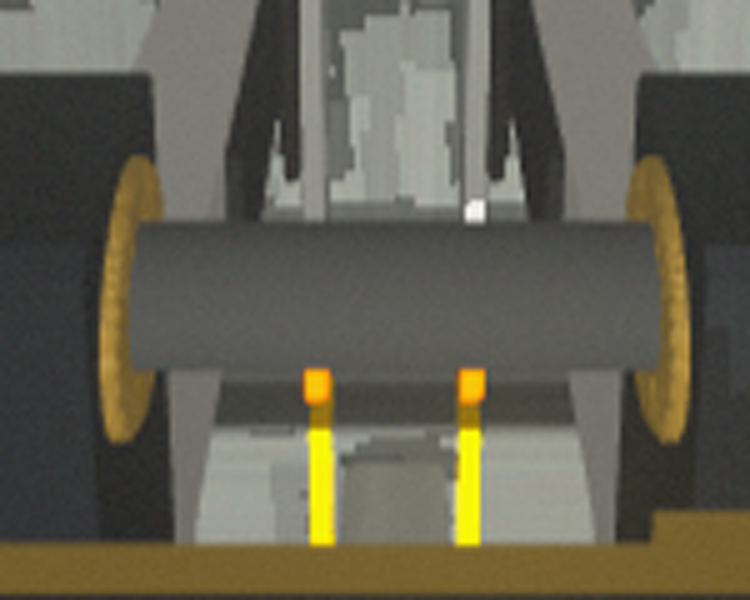

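Each tip is opposite its line (318 and 472 against 322 and 468), with a gap of about 21 mm. I'll close slightly more and then hold.

```bash
python3 -m pendant '[{"tx":0,"ty":0,"tz":0,"rx":0,"ry":0,"rz":0,"grip":0.435},{"tx":0,"ty":0,"tz":0,"rx":0,"ry":0,"rz":0,"grip":0.435},{"tx":0,"ty":0,"tz":0,"rx":0,"ry":0,"rz":0,"grip":0.435},{"tx":0,"ty":0,"tz":0,"rx":0,"ry":0,"rz":0,"grip":0.435},{"tx":0,"ty":0,"tz":0,"rx":0,"ry":0,"rz":0,"grip":0.435},{"tx":0,"ty":0,"tz":0,"rx":0,"ry":0,"rz":0,"grip":0.435},{"tx":0,"ty":0,"tz":0,"rx":0,"ry":0,"rz":0,"grip":0.435},{"tx":0,"ty":0,"tz":0,"rx":0,"ry":0,"rz":0,"grip":0.435}]'; python3 - <<'E'
from h import *
shot('wrist','w10'); shot('side','s10'); crop('w10',180,240,150,120,5,'w10b'); crop('s10',220,160,100,80,7,'s10b')
c=load('w10')
for n in 'w10',:
    im=c['pixels'].astype(int); b,g,r=im[...,0],im[...,1],im[...,2]
    m=((r>200)&(g>90)&(g<185)&(b<90))[312:323,200:310]; 
    y=((r>200)&(g>200)&(b<80))[326:348,200:310]
    for k,mm,v0,z in(('tip',m,312,.06),('line',y,326,.06)):
        nn,l,st,ce=cv2.connectedComponentsWithStats(mm.astype(np.uint8))
        P=[(ce[i]+[200,v0]) for i in range(1,nn) if st[i,4]>3]; Q=[at(c,*p,z) for p in P]
        print(k,np.round(P,1).tolist(),np.round(Q,4).tolist(), np.linalg.norm(Q[0]-Q[1]) if len(Q)>1 else '')
E
```

```text
time_s: 14.75
ee_pos: [0.5119, 0.2136, 0.1329]
eef_rot: [3.141, 0.001, 3.06]
force: [2.7, 0.0, -0.3]
grip_width: 0.0271
tip [[243.9, 316.9], [272.5, 317.1]] [[0.5654, 0.1998, 0.06], [0.5671, 0.2188, 0.06]] 0.019082808861343736
line [[243.7, 336.5], [273.2, 336.8]] [[0.581, 0.1982, 0.06], [0.583, 0.2182, 0.06]] 0.020162276159691017
```

View pics/w10b.png

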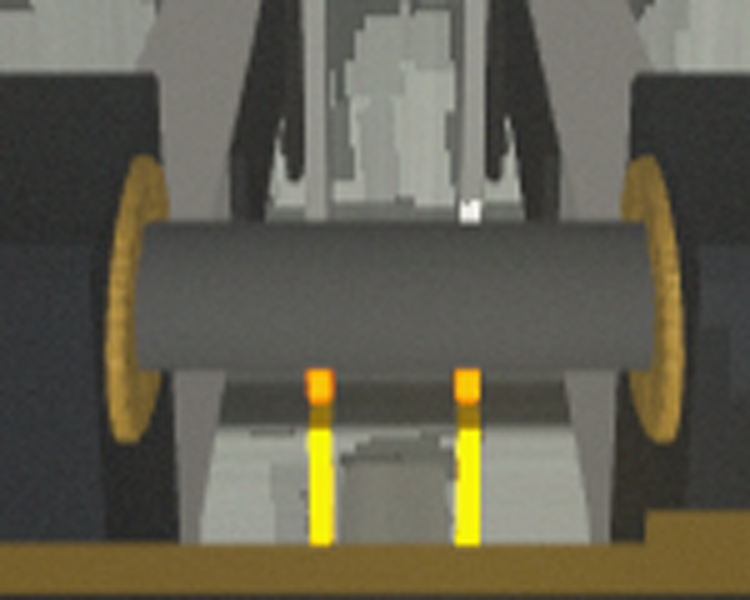

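View pics/s10b.png

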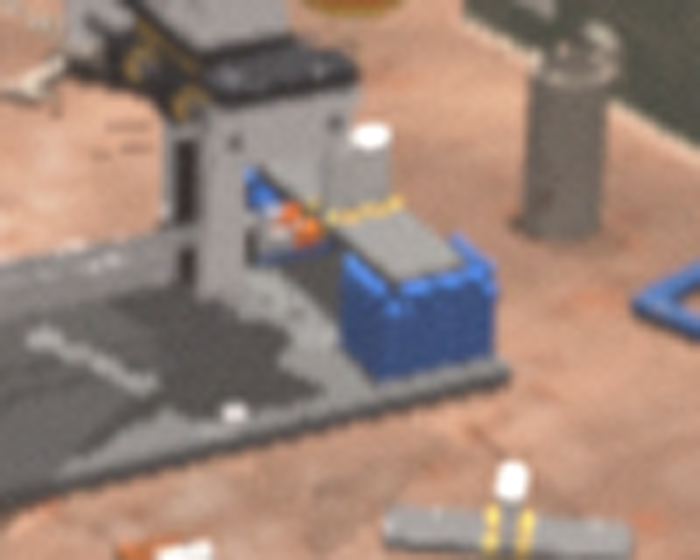

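The tips are at crop u=320 and 467, the lines at 321.5 and 468, and 27.1 mm over the pads gives a tip gap of about 20 mm. I'll hold for over 2 s.

```bash
R='x'; for i in 1 2 3; do python3 -m pendant '[{"tx":0,"ty":0,"tz":0,"rx":0,"ry":0,"rz":0,"grip":0.435},{"tx":0,"ty":0,"tz":0,"rx":0,"ry":0,"rz":0,"grip":0.435},{"tx":0,"ty":0,"tz":0,"rx":0,"ry":0,"rz":0,"grip":0.435},{"tx":0,"ty":0,"tz":0,"rx":0,"ry":0,"rz":0,"grip":0.435},{"tx":0,"ty":0,"tz":0,"rx":0,"ry":0,"rz":0,"grip":0.435},{"tx":0,"ty":0,"tz":0,"rx":0,"ry":0,"rz":0,"grip":0.435},{"tx":0,"ty":0,"tz":0,"rx":0,"ry":0,"rz":0,"grip":0.435},{"tx":0,"ty":0,"tz":0,"rx":0,"ry":0,"rz":0,"grip":0.435}]'; done; python3 - <<'E'
from h import *
shot('wrist','w11'); crop('w11',180,240,150,120,5,'w11b'); shot('top','t11')
E
```

```text
time_s: 15.52
ee_pos: [0.5119, 0.2136, 0.1329]
eef_rot: [3.141, 0.001, 3.06]
force: [1.5, 0.1, -0.6]
grip_width: 0.0265
time_s: 16.18
ee_pos: [0.5119, 0.2136, 0.1329]
eef_rot: [3.141, 0.001, 3.06]
force: [1.1, 0.3, -1.3]
grip_width: 0.0267
time_s: 16.85
ee_pos: [0.5119, 0.2136, 0.1329]
eef_rot: [3.141, 0.001, 3.06]
force: [2.1, 0.6, -1.0]
grip_width: 0.0266
```

View pics/w11b.png

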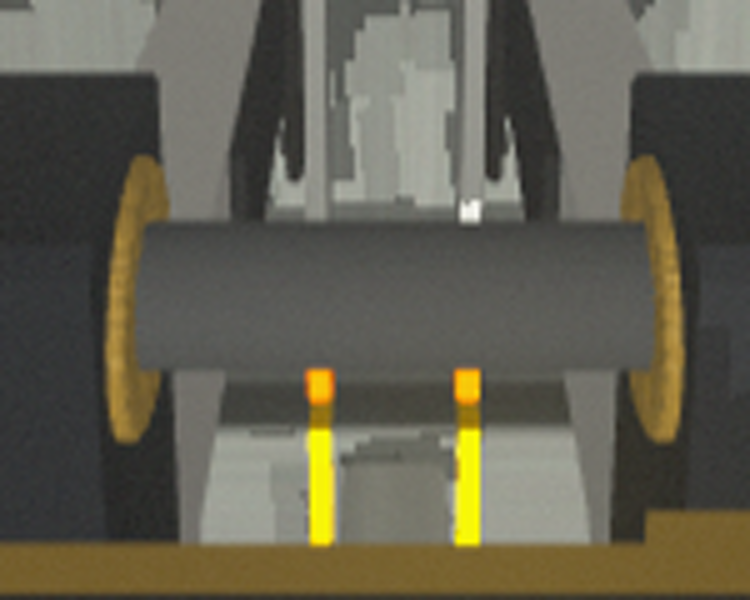

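View pics/t11.png

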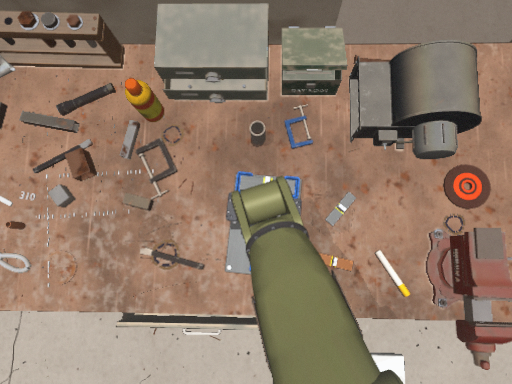

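The picture is unchanged after 2 s: tips opposite their lines, width steady at 26.6 mm, and the bystanders where they were. Handing in.

```bash
python3 -c "
from station import ctrl
print(ctrl.hand_in())"
```

```text
the job is handed in; nothing more can be done
None
```

I laid the larger dark bar across the two blue supports and let go of it. I then squeezed the tweezers at their pads until both orange tips stood opposite their yellow lines, and handed in at about 17 s with the grip still holding.

- **Bar:** it touched down at the seated height, and the pictures showed it flat inside both sets of lips. At release it was about 1 mm along x and 0.4 mm along y from my estimate of the seat. Nothing touched it afterwards.
- **Tips:** in the last wrist picture each tip was within about 0.5 mm of its line. The blades never came closer than the final gap, so the tips stayed clear of the 13 mm limit.
- **Hold:** the picture was unchanged over the last 2 s, with the grip width steady at 26.5–26.7 mm.
- **Bystanders:** they had not moved in the top picture.

Some checks disagreed or could not be made:
- **Tip gap:** my estimates ran from 19.1 mm (colour blobs) through about 19.4 mm (from the grip width) to about 20 mm (read from the picture). All are within 17.5–22.5 mm.
- **Wrist camera:** it read about 1 mm off along y, which I allowed for.
- **Blade force:** I could not measure it directly. It is only inferred from the spring figure you gave and the steady width.
- **Refused command:** my first move was refused for missing row entries. Nothing moved and I resent it.

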